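Dress the tool rest and stow the lathe kit in the carousel

ROBOT

A 6-joint arm with a two-finger parallel gripper is mounted at the origin on the work surface. World frame = base frame: x ahead of the robot, y to its left, z up, the work surface at z = 0. Lengths are in m, angles in rad, forces in N, time in s.
With the tool pointing down it reaches from about 0.225 to 0.875 m from the base axis. Payload 3.4 kg.
Tool frame: the origin (TCP) lies at the very end of the fingers, on their centre line; the grasp point (between the pads) lies 19 mm behind it; z points along the fingers, y is the line along which they close (so a half turn about z gives the same grasp; the last joint's range is limited). The gripper opens to 85 mm and grips with 20 to 120 N. Pads are 22 mm wide; open, the fingers measure 114 mm over their backs; the gripper's body (76 mm by 85 mm) begins 54 mm behind the grasp point. The pads swing forward as they close: fully open they stand 13 mm farther back than shut.
Start: joints at [-1.367, 0.276, 1.505, -0, 1.361, -0.121], TCP at [0.183, -0.545, 0.207] pointing down, gripper open.
Joint ranges: [-2.89, 2.89], [-0.75, 2.08], [0.22, 2.7], [-1.18, 4.32], [0.11, 2.71], [-2.7, 2.7]. Speed limits (rad/s): [2.57, 2.57, 3.14, 3.14, 3.14, 3.14].

INTERFACE

Orientations are given as a unit quaternion [w, x, y, z].
In Python, from rig import readout, vision, manip gives the robot as it stands.
- The arm moves only by the shell command python3 -m handwheel 'ROWS' [FORCE]. ROWS is JSON, a list of rows, each a list of 3 entries, a list of its own where there are three numbers: the shift along the tool's x, y, z in mm, then the turn, a rotation vector about the tool's x, y, z in units of 6 degrees (1.0 is 6 degrees), then the closure, from -1 (fully open) to 1 (shut), so that 0 is half open. A call has 1 to 20 rows; each row shifts and turns the commanded pose from where the row before left it, along the tool's axes as they then stand; what a row does not reach is not made up. A row lasts 1/8 s, in which the tool goes at most 62.5 mm and 10.7 degrees, less where a joint would pass 70% of its speed; a pose out of reach is approached as far as the arm can. A call is refused whole if a number of a shift passes 62.5 or a number of a turn 1, either way. A call with a gripper value outside its range is refused whole. The fingers move at their own pace and stop on an object; FORCE is the grip in N (left out, the last holds). Time passes only in rows, so rows that do not move let the fingers close. It gives the time, the measured TCP pose, the force, the opening and the grip force at its end, in the units of the state.
- readout.get_state(): the state, without advancing time (a new reading comes with each control period).
- vision.get_image(name): name is "scene" or "side" or "wrist"; returns the picture (420x560x3 uint8, blue, green, red); there is no depth.
- vision.camera_params(name): a dict with "intrinsics" (3x3 intrinsics, pixels), "rvec" (rotation vector, rad) and "tvec" (3), from world to camera coordinates, as OpenCV has them; the wrist camera has in their place "hand_eye" (4x4, takes a point from camera to tool coordinates, whose origin is the TCP and whose axes are the flange's). Camera axes: x right, y down, z forward; pixel columns grow to the right and rows downward; lengths in m; the calibration is good to about 2 mm. A picture is of the moment at which its call begins: read the wrist's pose just before it. camera_params takes no time and is no camera call.
- manip.sign_off(): hands the job in; it is judged then, once.
The state is a dict: "clock": time; "qpos": joint angles; "qd": joint speeds; "effort": joint torques, N m; "position": TCP position; "ee_rot": TCP orientation; "contact_force": force on the tool from outside, world axes, zero at the start; "moment": the same for the moment, N m; "width": finger opening in m; "gripper_force": force on a finger pad.
Only numpy, scipy, OpenCV 4.12 (cv2) and the standard library are available. Lean on these libraries where they do the work, as an engineer would, in place of code of your own. Each camera call takes 0.05 s, during which the arm holds its last target. There are 200 camera calls.

TASK

With the grey stone pressed moderately on the sprung steel tool-rest bar and lying lengthwise on it, make one slow, steady pass along the bar's whole length, from the bolt end to the plain end, without ever pushing the bar down onto its stops. Then stow the stone and every loose lathe part on the bench upright in the carousel pocket that fits it, turning the carousel with its crank knob so that the pocket faces the loading opening, and loading only there; finally turn the carousel until the wooden shutter squarely closes the opening. Leave the bowl and the glue bottle alone.

Things in the scene. Friction and masses are not known exactly. Their poses are not given: they have to be found in the camera images.
- housing: Fixed square clear-plastic dust box on a plywood base, 330 x 330 mm. Origin: centre of its underside, on the carousel's vertical axis. Loading opening: a notch 124 mm wide centred on its -x side (towards the robot), through front wall and roof, from the front to 22 mm past the axis, open to the front and above. Elsewhere clear walls outside and a clear roof, 86 to 91 mm above the bench.
- deck (a joint): Carousel angle, rad, counter-clockwise from above; turns endlessly, friction 0.15 N m holds it. At 0 shutter and crank face the opening. Wooden disc, radius 157 mm, top 32 mm above the bench. Counter-clockwise from the shutter, every 60 degrees: pockets for stone, jam chuck, square block, sleeve, gauge, 105 mm from the axis, fences 8 mm high, 4 mm thick, 5 to 6 mm play round the part.
- crank (a point): Top of the crank knob: upright black cylinder, 18 mm diameter, 40 mm tall (108 to 148 mm above the bench), on a steel arm 60 mm from the carousel axis, above the roof level, on the shutter's side. Fixed to the deck: grip it from above and carry it round a 60 mm circle to turn the carousel; the knob may turn between the fingers. Turn steadily: parts topple if the deck is jerked.
- mouth (a point): Loading point, fixed to the box: 105 mm from the axis in the middle of the loading opening, at deck-top height (32 mm). A pocket is loaded when its centre is here.
- doorway (a point): Fixed to the box, in the loading opening 148 mm from the axis, deck-top height: where the shutter's foot stands when it closes the opening.
- shutter (a point): Foot of the shutter: a dark upright wooden panel 100 mm wide, 6 mm thick, 46 mm high on the deck's rim, 148 mm from the axis.
- pocket_stone (a point): Centre of the floor of the long rectangular pocket (inside 92 x 46 mm, long side radial) for the stone. It faces the loading opening when joint deck = -1.047 rad (plus any multiple of 2 pi).
- pocket_jam (a point): Centre of the floor of the large round (octagonal) pocket, 66 mm across flats, for the jam chuck. It faces the loading opening when joint deck = -2.094 rad (plus any multiple of 2 pi).
- pocket_block (a point): Centre of the floor of the square pocket, 54 x 54 mm inside, sides radial and tangential, for the square block. It faces the loading opening when joint deck = -3.142 rad (plus any multiple of 2 pi).
- pocket_sleeve (a point): Centre of the floor of the small round (octagonal) pocket, 50 mm across flats, for the sleeve. It faces the loading opening when joint deck = -4.189 rad (plus any multiple of 2 pi).
- pocket_gauge (a point): Centre of the floor of the short rectangular pocket (inside 70 x 42 mm, long side tangential) for the gauge block. It faces the loading opening when joint deck = -5.236 rad (plus any multiple of 2 pi).
- cradle: Fixed green base 70 x 170 mm of the dressing cradle; carries the steel bar on two springs. Origin: centre of its underside; the bar lies along its y axis.
- bar_top (a point): Centre of the flat top face of the steel tool-rest bar, 200 mm long (along y), 36 mm wide (x), top 70 mm above the bench when unloaded. A small bolt sticks out of its -y end (the bolt end); the +y end is plain.
- bar (a joint): How far the sprung bar is pressed down, m: 0 unloaded, 0.015 on the stops. It starts to sink at about 1 N and then gives 1 mm for each further 1 N (so 7 mm is about 8 N).
- stone: Grey dressing stone, 34 (x) x 80 (y) x 34 mm high, about 180 g, standing on a 34 x 80 face; origin: centre of its underside.
- jam: Jam chuck: light wooden cylinder, 56 mm diameter, 40 mm high, upright. Origin: centre of its underside. May be absent.
- block: Square aluminium block 44 x 44 x 40 mm high, sides along its x and y. Origin: centre of its underside. May be absent.
- sleeve: Steel sleeve: cylinder 40 mm diameter, 34 mm high, upright. Origin: centre of its underside. May be absent.
- gauge: Gauge block of brown wood, 32 (x) x 60 (y) x 32 mm high. Origin: centre of its underside. May be absent.
- bowl: Bystander: dark turned wooden bowl, 110 mm wide, 50 mm high. Origin: centre of its underside.
- glue: Bystander: white glue bottle, 50 mm diameter, 130 mm high. Origin: centre of its underside.

How it is judged:
By the outcome, as a careful person would: the job done as asked, in the order asked, and still so for the second after the job is handed in, with the robot touching nothing.
Of jam, block, sleeve, gauge only 2 to 4 are there at a start; the rules pass over those that are not, and their reading is None.
At some moment in a run one of jam, block, sleeve, gauge may be knocked a few centimetres aside while the robot is not near it.
It also fails if it takes over 210 s, if anything falls off the work surface, if the arm or the gripper's body presses on something with over 40 N, if the wrist force passes 120 N, or if a joint passes its speed limit or range.

## Working session

There is one attempt and no reset: what is moved stays moved. The work goes in short steps, Python scripts to look and compute and a shell command to move; the robot and the scene stay as the last step left them, time stands still between calls to the robot, and variables do not carry over. Pictures are saved under pics/ and viewed, at most 14 in all, crops included, and the job is handed in when it is done.

```bash
ls; mkdir -p pics; python3 - <<'E'
from rig import readout, vision
import cv2,numpy as np
s=readout.get_state();print(s)
for n in("scene","side","wrist"):
    cv2.imwrite(f"pics/{n}0.png",vision.get_image(n));print(n,vision.camera_params(n))
E
```

```text
pics
{'clock': 0.0, 'qpos': array([-1.36701094e+00,  2.76596819e-01,  1.50611674e+00, -1.74136201e-06,
        1.36070807e+00, -1.20956933e-01]), 'qd': array([-0.00089101, -0.00045194,  0.00172263, -0.00094379,  0.00033802,
       -0.00142291]), 'effort': array([ 2.08947880e-03, -4.16779125e+01, -2.45807594e+01, -6.38481310e-05,
        1.08723115e-02, -1.24965911e-05]), 'position': array([ 0.18336428, -0.54438117,  0.20634525]), 'ee_rot': array([-9.13668603e-04,  9.86846297e-01,  1.61658742e-01, -3.87126273e-05]), 'contact_force': array([-0.15566752, -0.12521118, -0.04431629]), 'moment': array([ 0.00156928, -0.02687293, -0.01290541]), 'gripper_force': 0.0, 'width': 0.08533652103342473}
scene {'intrinsics': array([[423.81869326,   0.        , 279.95437103],
       [  0.        , 423.81869326, 205.69658604],
       [  0.        ,   0.        ,   1.        ]]), 'rvec': array([ 1.51120759,  2.21224928, -0.74672593]), 'tvec': array([ 0.21412325, -0.39094496,  1.65711973])}
side {'intrinsics': array([[483.64946411,   0.        , 278.4265964 ],
       [  0.        , 483.64946411, 211.96387695],
       [  0.        ,   0.        ,   1.        ]]), 'rvec': array([ 2.16438902, -0.45602196,  0.19998924]), 'tvec': array([-0.54726144,  0.22638726,  0.93971676])}
wrist {'intrinsics': array([[337.50271688,   0.        , 277.43527386],
       [  0.        , 337.50271688, 216.92382633],
       [  0.        ,   0.        ,   1.        ]]), 'hand_eye': array([[ 1.49430103e-03, -9.54741246e-01, -2.97433891e-01,
         7.51982450e-02],
       [ 9.99998876e-01,  1.46417070e-03,  3.24089470e-04,
        -1.60689863e-04],
       [ 1.26072404e-04, -2.97434041e-01,  9.54742361e-01,
        -1.66077557e-01],
       [ 0.00000000e+00,  0.00000000e+00,  0.00000000e+00,
         1.00000000e+00]])}
```

View pics/scene0.png

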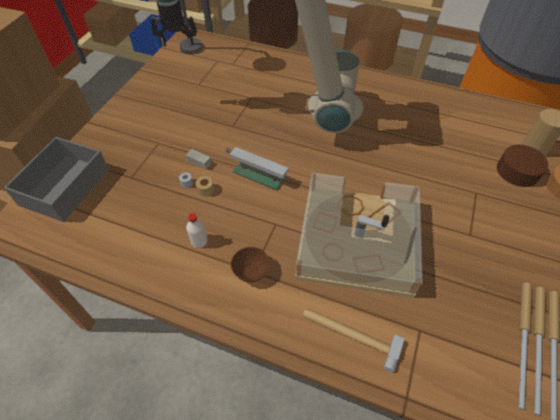

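View pics/side0.png

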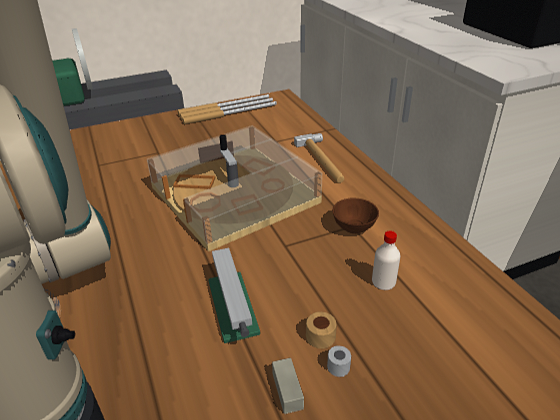

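The scene shows the stone near (199,159), sleeve (185,180), jam chuck (204,186), bar (258,162) with the bolt at (229,151), bottle (197,232), bowl (251,265), and box centre about (362,235). Block and gauge are absent. The side view agrees: stone (287,385), sleeve (339,361), jam (321,328), bar (233,290).

```bash
cat > h.py <<'E'
import numpy as np,cv2
from rig import readout,vision
from scipy.spatial.transform import Rotation as R
def cam(n,st=None):
    p=vision.camera_params(n);K=p["intrinsics"]
    if n=="wrist":
        H=p["hand_eye"];q=np.array(st["ee_rot"]);Rt=R.from_quat(np.r_[q[1:],q[0]]).as_matrix()
        return K,Rt@H[:3,:3],Rt@H[:3,3]+st["position"]
    M=cv2.Rodrigues(p["rvec"])[0];return K,M.T,-M.T@p["tvec"]
def on(c,uv,z):
    K,Rw,C=c;d=Rw@np.linalg.inv(K)@np.r_[uv,1];return C+d*(z-C[2])/d[2]
def proj(c,P):
    K,Rw,C=c;v=K@(Rw.T@(np.array(P)-C));return v[:2]/v[2]
E
python3 - <<'E'
from h import *
a=cam("scene");b=cam("side");print(a[2],b[2])
for nm,u,v,z in(("stone",(199,157),(284,374),.034),("sleeve",(185,177),(339,354),.034),("jam",(204,183),(321,322),.04),("bar",(258,162),(231,283),.07),("barbolt",(231,153),(243,326),.07),("barplain",(286,172),(221,252),.07),("knob",(385,219),(223,137),.148),("glue",(193,216),(390,237),.13),("bowl",(251,258),(356,208),.05),("boxcorner_nearrobot",(312,178),(152,160),.09)):
    print(nm,on(a,u,z)[:2].round(3),on(b,v,z)[:2].round(3))
s=cv2.imread("pics/side0.png");c=cv2.imread("pics/scene0.png")
A=cv2.resize(s[120:420,140:400],None,fx=2,fy=2,interpolation=2)[:600]
cv2.imwrite("pics/c1.png",A)
B=cv2.resize(c[140:300,160:430],(783,464),interpolation=2);cv2.imwrite("pics/c2.png",B)
E
```

```text
[1.30077326 0.28113358 1.0833676 ] [ 0.27362319 -0.79439238  0.72655692]
stone [ 0.465 -0.344] [ 0.459 -0.344]
sleeve [ 0.562 -0.344] [ 0.562 -0.346]
jam [ 0.567 -0.271] [ 0.564 -0.274]
bar [ 0.444 -0.133] [ 0.438 -0.14 ]
barbolt [ 0.439 -0.232] [ 0.423 -0.249]
barplain [ 0.451 -0.032] [ 0.448 -0.046]
knob [0.579 0.302] [0.569 0.294]
glue [ 0.748 -0.196] [ 0.744 -0.209]
bowl [ 0.771 -0.015] [ 0.795 -0.005]
boxcorner_nearrobot [0.462 0.058] [0.389 0.36 ]
```

View pics/c1.png

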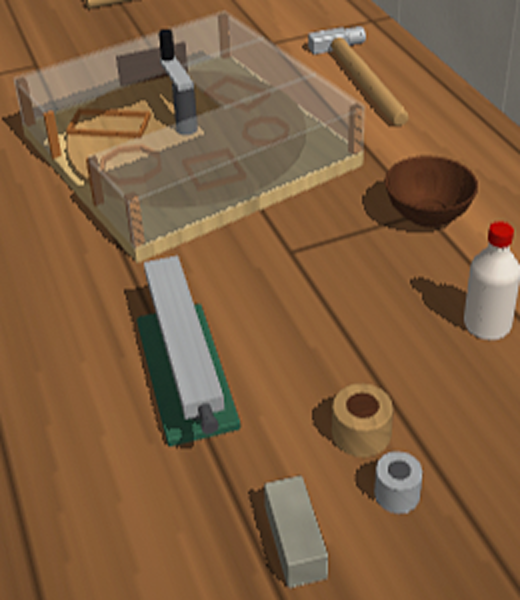

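View pics/c2.png

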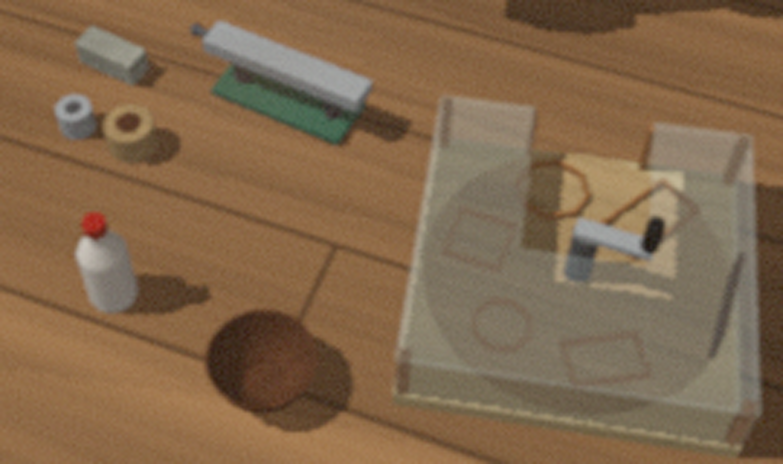

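The crops show the bolt at the bar's -y end, hollow sleeve and jam, the jam pocket's octagon near the opening, the crank knob at about 150 mm height, and the shutter on the +y side. I'll get a high wrist view next.

```bash
python3 -m handwheel '[[[41,-22,-19.5],[0,0,0],-1],[[41,-22,-19.5],[0,0,0],-1],[[41,-22,-19.5],[0,0,0],-1],[[41,-22,-19.5],[0,0,0],-1],[[41,-22,-19.5],[0,0,0],-1],[[41,-22,-19.5],[0,0,0],-1],[[41,-22,-19.5],[0,0,0],-1],[[41,-22,-19.5],[0,0,0],-1],[[41,-22,-19.5],[0,0,0],-1],[[41,-22,-19.5],[0,0,0],-1]]' 40
python3 -m handwheel '[[[0,0,0],[0,0,-1],-1],[[0,0,0],[0,0,-1],-1],[[0,0,0],[0,0,-1],-1],[[0,0,0],[0,0,-1],-1],[[0,0,0],[0,0,-1],-1],[[0,0,0],[0,0,-1],-1],[[0,0,0],[0,0,-1],-1],[[0,0,0],[0,0,-1],-1],[[0,0,0],[0,0,-1],-1],[[0,0,0],[0,0,-1],-1],[[0,0,0],[0,0,-1],-1],[[0,0,0],[0,0,-0.9],-1],[[0,0,0],[0,0,0],-1],[[0,0,0],[0,0,0],-1]]'
python3 - <<'E'
from h import *
import pickle
s=readout.get_state();im=vision.get_image("wrist");cv2.imwrite("pics/w1.png",im);pickle.dump(s,open("w1.pkl","wb"))
E
```

```text
clock: 1.4
position: [0.5026, -0.2043, 0.4026]
ee_rot: [0.0, 0.987, 0.162, -0.0]
contact_force: [0.9, 0.2, -0.7]
width: 0.0852
gripper_force: 0.0
clock: 3.15
position: [0.5018, -0.2056, 0.402]
ee_rot: [-0.0, 0.708, 0.707, -0.0]
contact_force: [-0.2, 0.7, -0.2]
width: 0.0852
gripper_force: 0.0
```

View pics/w1.png

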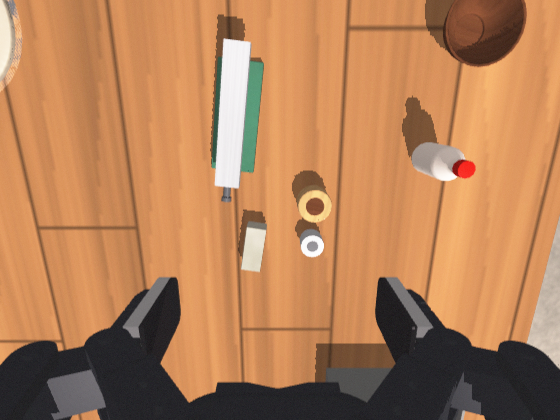

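Wrist view: bar top from (237,40) to (228,187), bolt at (226,195), stone top (254,245), jam (315,206), sleeve (312,243).

```bash
cat >> h.py <<'E'
def bright(im,roi,thr=None):
    x0,y0,x1,y1=roi;g=im[y0:y1,x0:x1];hsv=cv2.cvtColor(g,cv2.COLOR_BGR2HSV)
    m=thr(hsv).astype(np.uint8)*255
    c=max(cv2.findContours(m,cv2.RETR_EXTERNAL,cv2.CHAIN_APPROX_NONE)[0],key=cv2.contourArea)
    return c.reshape(-1,2).astype(float)+[x0,y0]
def rect(c,uv,z):
    P=np.array([on(c,p,z)[:2] for p in uv]);(cx,cy),(w,h),a=cv2.minAreaRect((P*1000).astype(np.float32))
    if w>h: w,h,a=h,w,a-90   # a: world angle of short side
    return np.round([cx,cy,w,h],1),round((a+90)%180,1)  # mm, angle of long side (deg)
E
python3 - <<'E'
from h import *
import pickle
im=cv2.imread("pics/w1.png");s=pickle.load(open("w1.pkl","rb"));c=cam("wrist",s)
h=cv2.cvtColor(im,cv2.COLOR_BGR2HSV)
print("bar",h[80,235],"stone",h[235,256],h[263,253],"jam",h[195,312],h[217,315],"sleeve",h[235,312])
grey=lambda q:(q[...,1]<70)&(q[...,2]>165)
for n,roi,z in(("bar",(200,30,262,195),.07),("stone",(238,210,272,275),.034),("sleeve",(296,225,330,260),.034)):
    k=bright(im,roi,grey);print(n,rect(c,k,z),cv2.boundingRect(k.astype(np.float32)))
k=bright(im,(292,182,340,226),lambda q:(q[...,0]>15)&(q[...,0]<35)&(q[...,2]>150));print("jam",rect(c,k,.04),cv2.boundingRect(k.astype(np.float32)))
E
```

```text
bar [165   2 243] stone [ 21  25 235] [ 23  30 222] jam [ 21 109 249] [ 19 111 245] sleeve [165   3 200]
bar (array([ 435.7, -137.9,   37.9,  201. ]), 83.4) (215, 38, 36, 151)
stone (array([ 459.3, -354.3,   33.2,   78.7]), 81.0) (241, 227, 25, 45)
sleeve (array([ 560. , -347.1,   37.7,   38.5]), 90.0) (301, 235, 23, 22)
jam (array([ 561.2, -275.9,   53.7,   53.8]), 90.0) (298, 190, 34, 33)
```

```bash
python3 -m handwheel '[[[-30,-8.5,41],[0,0,0.5],-1],[[-30,-8.5,41],[0,0,0.5],-1],[[-30,-8.5,41],[0,0,0.5],-1],[[-30,-8.5,41],[0,0,0],-1],[[-30,-8.5,41],[0,0,0],-1],[[0,0,0],[0,0,0],-1],[[0,0,0],[0,0,0],-1]]' 60
cat >> h.py <<'E'
def to(s,x,y,z,yaw):  # mm, deg: shift in tool axes (mm) after turn, turn units
    q=s["ee_rot"];Rt=R.from_quat(np.r_[q[1:],q[0]]).as_matrix();cur=np.degrees(np.arctan2(Rt[1,0],Rt[0,0]))
    d=(np.array([x,y,z])-s["position"]*1000)
    u=-((yaw-cur+180)%360-180)/6
    print("cur yaw %.1f"%cur,"shift(cur axes)",(Rt.T@d).round(1),"turn z",round(u,2),"shift(after turn)",((Rt@R.from_euler('z',u*6,degrees=True).as_matrix()).T@d).round(1))
E
python3 - <<'E'
from h import *
s=readout.get_state();im=vision.get_image("wrist");cv2.imwrite("pics/w2.png",im);c=cam("wrist",s)
grey=lambda q:(q[...,1]<70)&(q[...,2]>165)
p=proj(c,(.459,-.354,.034)).astype(int);print(p)
k=bright(im,(p[0]-60,max(p[1]-90,0),p[0]+60,p[1]+80),grey);r=rect(c,k,.034);print(r,cv2.boundingRect(k.astype(np.float32)))
to(s,r[0][0],r[0][1],10,r[1])
E
```

```text
clock: 4.08
position: [0.4462, -0.3508, 0.1981]
ee_rot: [0.001, 0.761, 0.649, 0.0]
contact_force: [0.5, 0.0, 0.2]
width: 0.0851
gripper_force: 0.0
[290 192]
(array([ 459.2, -355.1,   32.7,   78.1]), 80.9) (275, 154, 34, 77)
cur yaw 81.0 shift(cur axes) [ -2.2  13.2 188.1] turn z 0.01 shift(after turn) [ -2.2  13.2 188.1]
```

View pics/w2.png

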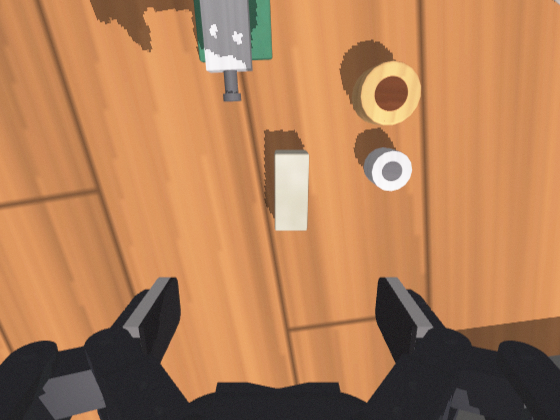

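The stone's top spans (275,154)-(308,231), which agrees with the first measurement. Grasping it now.

```bash
python3 -m handwheel '[[[-1,6.6,30],[0,0,0],-1],[[-1,6.6,40],[0,0,0],-1],[[0,0,40],[0,0,0],-1],[[0,0,40],[0,0,0],-1],[[0,0,26],[0,0,0],-1],[[0,0,12],[0,0,0],-1],[[0,0,0],[0,0,0],0.2],[[0,0,0],[0,0,0],1],[[0,0,0],[0,0,0],1],[[0,0,0],[0,0,0],1],[[0,0,0],[0,0,0],1],[[0,0,0],[0,0,0],1]]' 70
python3 -m handwheel '[[[0,0,-10],[0,0,0],1],[[0,0,-30],[0,0,0],1],[[0,0,-40],[0,0,0],1],[[0,0,-40],[0,0,0],1],[[0,0,-10],[0,0,0],1],[[0,0,0],[0,0,0],1],[[0,0,0],[0,0,0],1]]'
python3 - <<'E'
from h import *
s=readout.get_state();print(s["contact_force"])
# start of pass: 65 mm before centre along bar
d=np.array([np.cos(np.radians(83.4)),np.sin(np.radians(83.4))]);c=np.array([435.7,-137.9])
a=c-66*d;b=c+66*d;print(a,b);to(s,*a,130,83.4)
E
```

```text
clock: 5.62
position: [0.4585, -0.3552, 0.01]
ee_rot: [0.001, 0.76, 0.649, -0.0]
contact_force: [-0.9, 1.7, 5.6]
width: 0.0003
gripper_force: 2.9
clock: 6.5
position: [0.4574, -0.3539, 0.1376]
ee_rot: [-0.002, 0.76, 0.649, -0.0]
contact_force: [-0.2, 0.5, -0.2]
width: -0.0003
gripper_force: 0.0
[-0.21842019  0.54440813 -0.15641919]
[ 428.11414807 -203.46260253] [443.28585193 -72.33739747]
cur yaw 81.0 shift(cur axes) [144.  -52.4   8. ] turn z -0.4 shift(after turn) [146.1 -46.4   8. ]
```

The fingers closed to zero width, so the grasp missed. I need to look.

```bash
python3 -m handwheel '[[[0,0,-10],[0,0,0],-1],[[0,0,-20],[0,0,0],-1],[[0,0,-20],[0,0,0],-1],[[0,0,-10],[0,0,0],-1],[[0,0,0],[0,0,0],-1]]'
python3 - <<'E'
from h import *
s=readout.get_state();im=vision.get_image("wrist");cv2.imwrite("pics/w3.png",im)
sd=vision.get_image("side");cv2.imwrite("pics/s3.png",np.hstack([cv2.resize(im,(400,300)),cv2.resize(sd[160:420,160:420],(300,300))]))
E
```

```text
clock: 7.12
position: [0.4585, -0.355, 0.1996]
ee_rot: [0.0, 0.76, 0.65, 0.0]
contact_force: [0.4, -0.5, 0.1]
width: 0.0858
gripper_force: 0.0
```

View pics/s3.png

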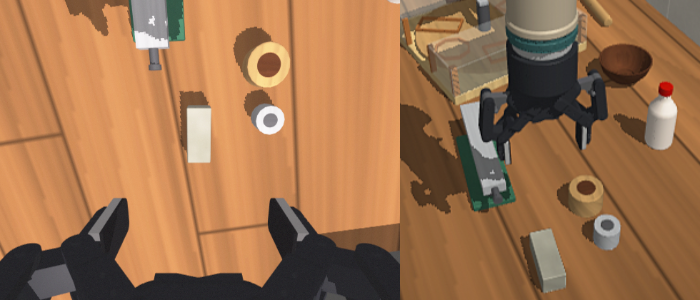

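```bash
python3 - <<'E'
from h import *
s=readout.get_state();P=s["position"]
print(s["position"],s["ee_rot"])
def crop(p): return (p-[160,160])*300/260+[400,0]
print("tcp in crop",crop(proj(cam("side"),P)),"wrist",proj(cam("wrist",s),P)*400/560, "stone top",crop(proj(cam("side"),(.459,-.355,.034))))
c=cam("wrist",s);im=cv2.imread("pics/w3.png");grey=lambda q:(q[...,1]<70)&(q[...,2]>165)
k=bright(im,(240,120,320,250),grey);print(rect(c,k,.034),cv2.boundingRect(k.astype(np.float32)))
h=vision.camera_params("wrist")["hand_eye"];print(np.linalg.det(h[:3,:3]))
E
```

```text
[ 0.45788577 -0.35439782  0.19840555] [-7.22488486e-04  7.60362025e-01  6.49499083e-01 -9.62736478e-05]
tcp in crop [543.40200743 174.31129901] wrist [199.07956583 185.51625436] stone top [546.06726935 253.36172266]
(array([ 457.8, -353.5,   33. ,   77.7]), 81.0) (262, 151, 34, 77)
0.9999999999999953
```

Both projections agree that the TCP is above the stone, so I'll repeat the descent open, then check from the side before closing.

```bash
python3 -m handwheel '[[[0,0,40],[0,0,0],-1],[[0,0,40],[0,0,0],-1],[[0,0,40],[0,0,0],-1],[[0,0,40],[0,0,0],-1],[[0,0,26],[0,0,0],-1],[[0,0,0],[0,0,0],-1],[[0,0,0],[0,0,0],-1]]'
python3 - <<'E'
from h import *
s=readout.get_state();im=vision.get_image("side")
w=vision.get_image("wrist")
print(proj(cam("side"),s["position"]))
cv2.imwrite("pics/s4.png",np.hstack([cv2.resize(w,(400,300)),cv2.resize(im[220:420,200:400],(300,300))]))
E
```

```text
clock: 8.1
position: [0.4587, -0.3551, 0.0137]
ee_rot: [0.0, 0.76, 0.65, 0.0]
contact_force: [0.8, -0.6, 0.1]
width: 0.0855
gripper_force: 0.0
[286.59485491 387.02935801]
```

View pics/s4.png

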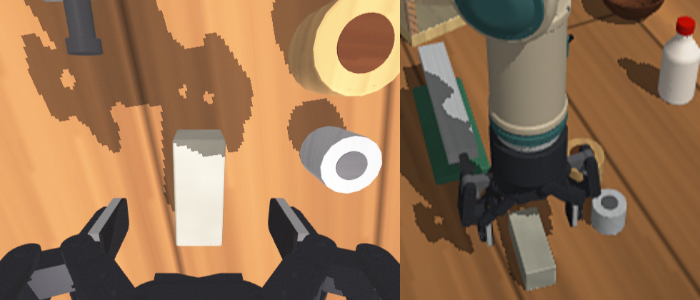

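The fingers straddle the stone correctly. I'll close in small steps.

```bash
python3 -m handwheel '[[[0,0,0],[0,0,0],-0.2],[[0,0,0],[0,0,0],-0.2],[[0,0,0],[0,0,0],-0.2]]' 40
python3 -m handwheel '[[[0,0,0],[0,0,0],0.2],[[0,0,0],[0,0,0],0.2],[[0,0,0],[0,0,0],0.2]]' 40
python3 -m handwheel '[[[0,0,0],[0,0,0],0.3],[[0,0,0],[0,0,0],0.3],[[0,0,0],[0,0,0],0.3]]' 40
python3 - <<'E'
from h import *
s=readout.get_state();im=vision.get_image("side")
w=vision.get_image("wrist")
cv2.imwrite("pics/s5.png",np.hstack([cv2.resize(w,(400,300)),cv2.resize(im[220:420,200:400],(300,300))]))
E
```

```text
clock: 8.57
position: [0.4584, -0.3549, 0.0136]
ee_rot: [0.0, 0.76, 0.65, 0.0]
contact_force: [0.0, 0.4, 0.4]
width: 0.0514
gripper_force: 0.0
clock: 8.95
position: [0.4583, -0.3548, 0.0132]
ee_rot: [0.0, 0.76, 0.649, -0.0]
contact_force: [0.0, -1.0, 0.0]
width: 0.0342
gripper_force: 0.0
clock: 9.32
position: [0.4583, -0.3548, 0.0132]
ee_rot: [0.0, 0.76, 0.649, -0.0]
contact_force: [-0.8, 1.0, 0.1]
width: 0.0298
gripper_force: 0.0
```

View pics/s5.png

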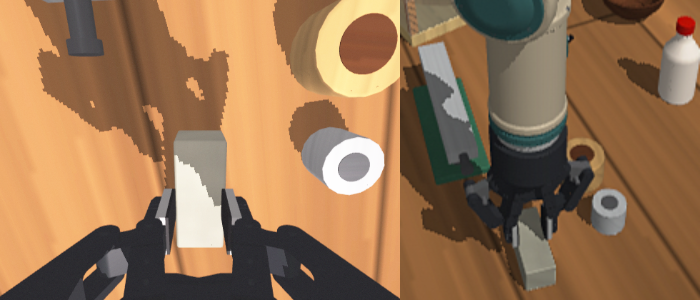

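The pads look as if they are still above the stone: they appear too far in the side view and too near in the wrist view. The real tips are therefore about 20 mm above the reported TCP. I'll open to 55 mm and go lower in steps, watching the force.

```bash
python3 -m handwheel '[[[0,0,0],[0,0,0],-0.4],[[0,0,0],[0,0,0],-0.4],[[0,0,3],[0,0,0],-0.4],[[0,0,3],[0,0,0],-0.4],[[0,0,3],[0,0,0],-0.4],[[0,0,0],[0,0,0],-0.4]]' 40
python3 -m handwheel '[[[0,0,3],[0,0,0],-0.4],[[0,0,3],[0,0,0],-0.4],[[0,0,0],[0,0,0],-0.4],[[0,0,0],[0,0,0],0.6],[[0,0,0],[0,0,0],0.6],[[0,0,0],[0,0,0],0.6],[[0,0,0],[0,0,0],0.6]]' 40
python3 - <<'E'
from h import *
s=readout.get_state();print(s["contact_force"],s["position"],s["width"]);im=vision.get_image("side")
w=vision.get_image("wrist")
cv2.imwrite("pics/s6.png",np.hstack([cv2.resize(w,(400,300)),cv2.resize(im[270:420,220:370],(400,400))[:300]]))
E
```

```text
clock: 10.18
position: [0.458, -0.3545, 0.0038]
ee_rot: [-0.0, 0.76, 0.649, -0.0]
contact_force: [-1.0, 0.1, -0.1]
width: 0.0596
gripper_force: 0.0
clock: 11.05
position: [0.4586, -0.355, -0.0014]
ee_rot: [0.0, 0.76, 0.65, 0.0]
contact_force: [0.6, 0.3, 2.7]
width: 0.0331
gripper_force: 40.8
[0.56846125 0.33305497 2.65643563] [ 0.45857187 -0.35503975 -0.00142816] 0.033123285323964365
```

View pics/s6.png

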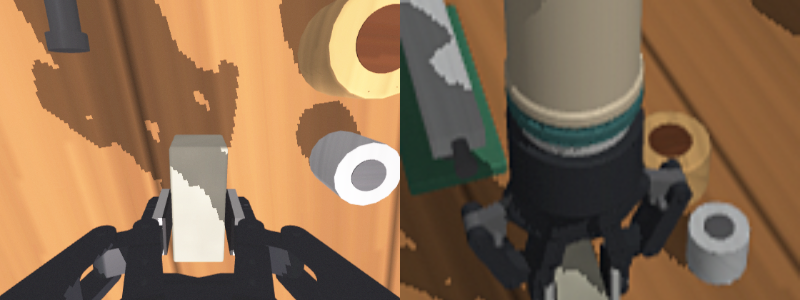

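It now grips (33 mm, 41 N), but only near the stone's top. I'll reopen, go 11 mm lower and grip firmly.

```bash
python3 -m handwheel '[[[0,0,0],[0,0,0],-0.3],[[0,0,0],[0,0,0],-0.3],[[0,0,4],[0,0,0],-0.3],[[0,0,4],[0,0,0],-0.3],[[0,0,3],[0,0,0],-0.3],[[0,0,0],[0,0,0],-0.3],[[0,0,0],[0,0,0],1],[[0,0,0],[0,0,0],1],[[0,0,0],[0,0,0],1],[[0,0,0],[0,0,0],1]]' 70
python3 -m handwheel '[[[0,0,-10],[0,0,0],1],[[0,0,-30],[0,0,0],1],[[0,0,-40],[0,0,0],1],[[0,0,-40],[0,0,0],1],[[0,0,-20],[0,0,0],1],[[0,0,0],[0,0,0],1],[[0,0,0],[0,0,0],1]]'
python3 - <<'E'
from h import *
s=readout.get_state()
a=(428.1,-203.5);to(s,*a,100,83.4)
im=vision.get_image("side");w=vision.get_image("wrist")
cv2.imwrite("pics/s7.png",np.hstack([cv2.resize(w,(400,300)),cv2.resize(im[160:420,160:420],(300,300))]))
E
```

```text
clock: 12.4
position: [0.4586, -0.355, -0.0124]
ee_rot: [0.0, 0.76, 0.649, 0.0]
contact_force: [0.4, 0.1, 2.9]
width: 0.0328
gripper_force: 72.0
clock: 13.28
position: [0.4575, -0.354, 0.1261]
ee_rot: [-0.001, 0.76, 0.65, -0.0]
contact_force: [-0.4, -0.4, -2.3]
width: 0.0325
gripper_force: 71.5
cur yaw 81.0 shift(cur axes) [144.  -52.5  26.4] turn z -0.4 shift(after turn) [146.1 -46.4  26.4]
```

View pics/s7.png

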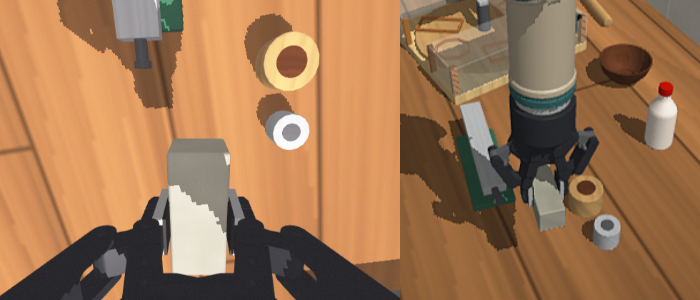

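The stone is held: -2.3 N in z, bottom 12.4 mm above the reported TCP height. Next, to the bolt end of the bar.

```bash
python3 -m handwheel '[[[0,0,0],[0,0,-0.4],1],[[29.2,-9.3,0],[0,0,0],1],[[29.2,-9.3,6],[0,0,0],1],[[29.2,-9.3,7],[0,0,0],1],[[29.2,-9.3,7],[0,0,0],1],[[29.3,-9.2,6],[0,0,0],1],[[0,0,15],[0,0,0],1],[[0,0,12],[0,0,0],1],[[0,0,7],[0,0,0],1],[[0,0,0],[0,0,0],1],[[0,0,0],[0,0,0],1]]'
python3 - <<'E'
from h import *
s=readout.get_state();to(s,428.1,-203.5,57.6,83.4);print(s["contact_force"])
E
```

```text
clock: 14.75
position: [0.4293, -0.2048, 0.0674]
ee_rot: [0.0, 0.747, 0.665, 0.0]
contact_force: [0.5, 0.4, -1.6]
width: 0.0329
gripper_force: 71.4
cur yaw 83.4 shift(cur axes) [ 1.1 -1.3  9.8] turn z -0.0 shift(after turn) [ 1.1 -1.3  9.8]
[ 0.50126895  0.37055173 -1.60455557]
```

```bash
python3 -m handwheel '[[[0,0,2],[0,0,0],1],[[0,0,2],[0,0,0],1],[[0,0,2],[0,0,0],1],[[0,0,2],[0,0,0],1],[[0,0,0],[0,0,0],1],[[0,0,0],[0,0,0],1]]'
```

```text
clock: 15.5
position: [0.429, -0.2043, 0.0592]
ee_rot: [0.0, 0.747, 0.665, -0.0]
contact_force: [0.3, 0.2, -2.0]
width: 0.0326
gripper_force: 71.4
```

```bash
python3 -m handwheel '[[[0,-0.5,1],[0,0,0],1],[[0,-0.5,1],[0,0,0],1],[[0,0,1],[0,0,0],1],[[0,0,1],[0,0,0],1],[[0,0,1],[0,0,0],1],[[0,0,0],[0,0,0],1],[[0,0,0],[0,0,0],1]]'
python3 - <<'E'
from h import *
print(np.mean([readout.get_state()["contact_force"] for _ in range(5)],0))
E
```

```text
clock: 16.38
position: [0.4281, -0.2042, 0.0544]
ee_rot: [0.0, 0.747, 0.665, 0.0]
contact_force: [0.2, 1.1, 2.9]
width: 0.0329
gripper_force: 71.8
[0.19770583 1.13270314 2.89461165]
```

```bash
python3 -m handwheel '[[[0,0,1],[0,0,0],1],[[0,0,1],[0,0,0],1],[[0,0,0.5],[0,0,0],1],[[0,0,0],[0,0,0],1],[[0,0,0],[0,0,0],1]]'
python3 -m handwheel '[[[1,0,0],[0,0,0],1],[[2,0,0],[0,0,0],1],[[2.5,0,0],[0,0,0],1],[[2.5,0,0],[0,0,0],1],[[2.5,0,0],[0,0,0],1],[[2.5,0,0],[0,0,0],1],[[2.5,0,0],[0,0,0],1],[[2.5,0,0],[0,0,0],1],[[2.5,0,0],[0,0,0],1],[[2.5,0,0],[0,0,0],1],[[2.5,0,0],[0,0,0],1],[[2.5,0,0],[0,0,0],1],[[2.5,0,0],[0,0,0],1],[[2.5,0,0],[0,0,0],1],[[2.5,0,0],[0,0,0],1],[[2.5,0,0],[0,0,0],1],[[2.5,0,0],[0,0,0],1],[[2.5,0,0],[0,0,0],1],[[2.5,0,0],[0,0,0],1],[[2.5,0,0],[0,0,0],1]]'
```

```text
clock: 17.0
position: [0.4281, -0.2042, 0.0518]
ee_rot: [0.0, 0.747, 0.665, 0.0]
contact_force: [0.1, 0.2, 4.4]
width: 0.0326
gripper_force: 72.1
clock: 19.5
position: [0.4336, -0.1566, 0.0518]
ee_rot: [0.0, 0.746, 0.665, -0.0]
contact_force: [-0.6, -3.2, 5.1]
width: 0.0325
gripper_force: 72.2
```

```bash
python3 -m handwheel '[[[2.5,0,0],[0,0,0],1],[[2.5,0,0],[0,0,0],1],[[2.5,0,0],[0,0,0],1],[[2.5,0,0],[0,0,0],1],[[2.5,0,0],[0,0,0],1],[[2.5,0,0],[0,0,0],1],[[2.5,0,0],[0,0,0],1],[[2.5,0,0],[0,0,0],1],[[2.5,0,0],[0,0,0],1],[[2.5,0,0],[0,0,0],1],[[2.5,0,0],[0,0,0],1],[[2.5,0,0],[0,0,0],1],[[2.5,0,0],[0,0,0],1],[[2.5,0,0],[0,0,0],1],[[2.5,0,0],[0,0,0],1],[[2.5,0,0],[0,0,0],1],[[2.5,0,0],[0,0,0],1],[[2.5,0,0],[0,0,0],1],[[2.5,0,0],[0,0,0],1],[[2.5,0,0],[0,0,0],1]]'
python3 -m handwheel '[[[2.5,0,0],[0,0,0],1],[[2.5,0,0],[0,0,0],1],[[2.5,0,0],[0,0,0],1],[[2.5,0,0],[0,0,0],1],[[2.5,0,0],[0,0,0],1],[[2.5,0,0],[0,0,0],1],[[2.5,0,0],[0,0,0],1],[[2.5,0,0],[0,0,0],1],[[2.5,0,0],[0,0,0],1],[[2.5,0,0],[0,0,0],1],[[2.5,0,0],[0,0,0],1],[[2.5,0,0],[0,0,0],1],[[2.5,0,0],[0,0,0],1],[[2.5,0,0],[0,0,0],1],[[2,0,0],[0,0,0],1],[[0,0,0],[0,0,0],1],[[0,0,0],[0,0,0],1]]'
python3 - <<'E'
from h import *
im=vision.get_image("scene");cv2.imwrite("pics/sc8.png",im);s=readout.get_state();c=cam("scene")
cv2.imwrite("pics/s8.png",cv2.resize(im[120:250,200:330],(400,400)))
E
```

```text
clock: 22.0
position: [0.4392, -0.1068, 0.0517]
ee_rot: [0.0, 0.746, 0.665, -0.0]
contact_force: [0.0, -3.8, 5.1]
width: 0.0325
gripper_force: 72.3
clock: 24.12
position: [0.4432, -0.0698, 0.0516]
ee_rot: [-0.0, 0.747, 0.665, -0.0]
contact_force: [-0.8, -2.3, 5.3]
width: 0.0329
gripper_force: 72.3
```

View pics/s8.png

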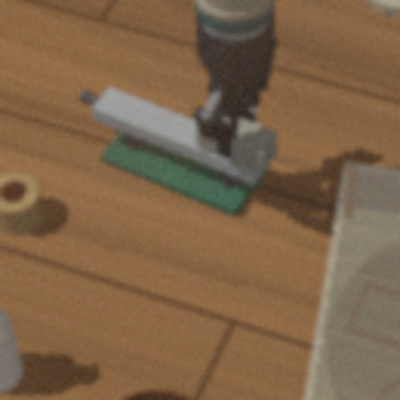

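The scene view confirms the stone at the plain end of the bar, lying lengthwise. The pass is complete. Now the box pose, from corner pixels already read in the crops.

```bash
python3 -m handwheel '[[[0,0,-8],[0,0,0],1],[[0,0,-20],[0,0,0],1],[[0,0,-30],[0,0,0],1],[[0,0,-30],[0,0,0],1],[[0,0,0],[0,0,0],1]]'
python3 - <<'E'
from h import *
a=cam("scene");b=cam("side")
A=on(b,(208.5,250),0)[:2];B1=on(b,(321.5,201),0)[:2];B2=on(a,(160+397/2.9,140+402/2.9),0)[:2];C=on(a,(160+742/2.9,140+452/2.9),0)[:2]
print(A,B1,B2,C,np.linalg.norm(B1-A),np.linalg.norm(C-B2))
B=(B1+B2)/2
for v in(B-A,C-B):print(np.degrees(np.arctan2(v[1],v[0])))
print("centre",(A+C)/2)
def tri(pa,pb):
    K,Ra,Ca=a;da=Ra@np.linalg.inv(K)@np.r_[pa,1];K,Rb,Cb=b;db=Rb@np.linalg.inv(K)@np.r_[pb,1]
    t=np.linalg.lstsq(np.c_[da,-db],Cb-Ca,rcond=None)[0];p=Ca+t[0]*da;q=Cb+t[1]*db;return (p+q)/2,np.linalg.norm(p-q)
for n,pc,ps in(("knobtop",(655,220),(166,33)),("crankarm inner end",(580,228),(178,70)),("knobbottom",(648,250),(168,58))):
    print(n,tri((160+pc[0]/2.9,140+pc[1]/2.9),(140+ps[0]/2,120+ps[1]/2)))
E
```

```text
clock: 24.8
position: [0.444, -0.0695, 0.1409]
ee_rot: [0.001, 0.747, 0.665, 0.001]
contact_force: [0.2, -0.3, -1.8]
width: 0.0324
gripper_force: 71.5
[0.44266302 0.05270311] [0.76786504 0.11786157] [0.7596439  0.11885793] [0.68999798 0.44300762] 0.33166545694528066 0.33154724764694476
11.556506568307942
102.79971431132729
centre [0.5663305  0.24785537]
knobtop (array([0.56954041, 0.3006168 , 0.14761997]), np.float64(0.004434408854225958))
crankarm inner end (array([0.57165919, 0.24048702, 0.1178294 ]), np.float64(0.014099352446893025))
knobbottom (array([0.57208978, 0.30451521, 0.106789  ]), np.float64(0.0009251802658051593))
```

The box axis is near (0.566, 0.247), yaw about 12°. The knob is near (0.570, 0.302), so the deck is at about -1.85 rad. I'll park the stone on free bench and look at the box from above.

```bash
python3 -m handwheel '[[[19.4,-23.2,0],[0,0,0],1],[[19.4,-23.2,0],[0,0,0],1],[[19.4,-23.2,0],[0,0,0],1],[[19.4,-23.2,0],[0,0,0],1],[[19.4,-23.2,20],[0,0,0],1],[[0,0,40],[0,0,0],1],[[0,0,40],[0,0,0],1],[[0,0,30],[0,0,0],1],[[0,0,14],[0,0,0],1],[[0,0,6],[0,0,0],1],[[0,0,0],[0,0,0],1],[[0,0,1.5],[0,0,0],1],[[0,0,0],[0,0,0],1]]'
python3 - <<'E'
from h import *
s=readout.get_state();to(s,340,40,300,103);to(s,480,240,300,103)
E
```

```text
clock: 26.42
position: [0.3397, 0.0396, -0.0115]
ee_rot: [0.0, 0.747, 0.665, 0.0]
contact_force: [-1.1, 0.1, -2.2]
width: 0.0324
gripper_force: 71.3
cur yaw 83.4 shift(cur axes) [   0.4    0.6 -311.5] turn z -3.27 shift(after turn) [ 2.000e-01  7.000e-01 -3.115e+02]
cur yaw 83.4 shift(cur axes) [ 215.2  116.7 -311.3] turn z -3.27 shift(after turn) [ 163.6  182.1 -311.3]
```

```bash
python3 -m handwheel '[[[0,0,0.8],[0,0,0],1],[[0,0,0],[0,0,0],0],[[0,0,0],[0,0,0],-1],[[0,0,0],[0,0,0],-1],[[0,0,-30],[0,0,0],-1],[[0,0,-50],[0,0,0],-1],[[0,0,-50],[0,0,-1],-1],[[0,0,-50],[0,0,-1],-1],[[0,0,-50],[0,0,-1],-1],[[32.8,36.4,-40],[0,0,-0.27],-1],[[32.8,36.4,-40],[0,0,0],-1],[[32.8,36.4,0],[0,0,0],-1],[[32.8,36.4,0],[0,0,0],-1],[[32.8,36.4,0],[0,0,0],-1],[[0,0,0],[0,0,0],-1],[[0,0,0],[0,0,0],-1]]'
python3 - <<'E'
from h import *
import pickle
s=readout.get_state();im=vision.get_image("wrist");cv2.imwrite("pics/w9.png",im);pickle.dump(s,open("w9.pkl","wb"));print(s["position"])
E
```

```text
clock: 28.42
position: [0.4794, 0.2382, 0.2958]
ee_rot: [-0.0, 0.622, 0.783, -0.001]
contact_force: [0.4, -0.2, 0.2]
width: 0.0853
gripper_force: 0.0
[0.4794129  0.23816802 0.29584714]
```

View pics/w9.png

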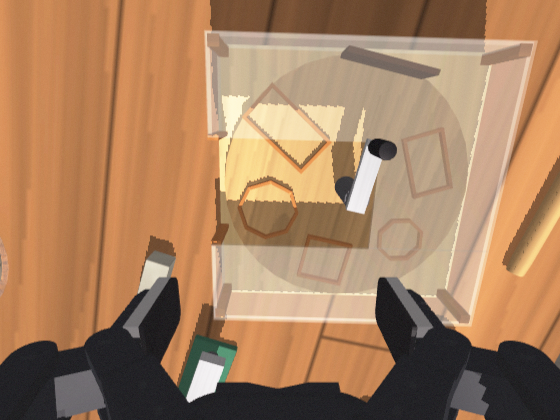

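The view shows the roof corners at (206,32), (535,41), (470,324), (212,318). The knob is at (384,150), with pocket centres at stone (287,128), jam (267,208), block (325,260), sleeve (399,239) and gauge (427,161). The shutter is at (390,60).

```bash
python3 - <<'E'
from h import *
import pickle
s=pickle.load(open("w9.pkl","rb"));c=cam("wrist",s);print("cam",c[2],"nadir",proj(c,c[2]*[1,1,0]))
px=[(287,128),(267,208),(325,260),(399,239),(427,161)];P=np.array([on(c,p,.038)[:2] for p in px])*1000
from scipy.optimize import least_squares
k=np.arange(1,6)*np.pi/3
f=lambda v:(np.c_[v[0]+105*np.cos(v[2]+k),v[1]+105*np.sin(v[2]+k)]-P).ravel()
r=least_squares(f,[566,247,1.5]);print("axis",r.x[:2],"shutter dir",np.degrees(r.x[2]));print(r.fun.round(1))
Q=np.array([on(c,p,.090)[:2] for p in[(206,32),(535,41),(470,324),(212,318)]])*1000
print(Q.round(0).tolist(),Q.mean(0));e=(Q[1]-Q[0]+Q[2]-Q[3])/2;g=(Q[0]-Q[3]+Q[1]-Q[2])/2;print(np.degrees(np.arctan2(e[1],e[0])),np.degrees(np.arctan2(g[1],g[0]))-90,np.linalg.norm(e),np.linalg.norm(g))
im=cv2.imread("pics/w9.png");h=bright(im,(365,130,405,170),lambda q:q[...,2]<70);print("dark",cv2.boundingRect(h.astype(np.float32)),cv2.contourArea(h.astype(np.float32)))
for z in(.148,.128):print(on(c,(384,150),z))
kx=r.x[:2]+60*np.array([np.cos(r.x[2]),np.sin(r.x[2])]);print("knob pred",kx,proj(c,np.r_[kx/1000,.148]),proj(c,np.r_[kx/1000,.108]))
E
```

```text
cam [0.46169434 0.31234812 0.46185794] nadir [278.08629533 111.43003926]
axis [566.69594751 243.58872778] shutter dir 90.06004092864465
[-0.9 -0.1  0.8 -0.9 -1.7  0.8  0.7  1.1  1.1 -0.9]
[[375.0, 369.0], [695.0, 435.0], [760.0, 115.0], [437.0, 49.0]] [566.74231341 242.00472948]
11.686208513796062 11.21717014802833 327.90731083131357 326.31692193917576
dark (368, 139, 29, 20) 371.5
[0.56395763 0.30154739 0.148     ]
[0.57047416 0.30085914 0.128     ]
knob pred [566.63307281 303.58869484] [387.49571922 148.47311833] [375.46586602 144.4001346 ]
```

The axis fit gives (566.7, 243.4), the opening faces 191.5° and the shutter is at 90.1°, so the knob is at (566.6, 303.6). The stone pocket needs the shutter at 131.5° (+41.5°). Working out the knob approach and arc waypoints.

```bash
cat >> h.py <<'E'
AX=np.array([566.7,243.4])
def arc(a0,a1,n,yaw,r=60):
    # n rows with soft start/stop, shifts in tool axes for fixed yaw
    t=np.ones(n);t[:2]=t[-2:]=(.35,.7);t[-2:]=(.7,.35);a=np.radians(a0+(a1-a0)*np.r_[0,np.cumsum(t)/t.sum()])
    P=AX[None]+r*np.c_[np.cos(a),np.sin(a)];D=np.diff(P,axis=0);y=np.radians(yaw)
    print([[round(float(d@[np.cos(y),np.sin(y)]),1),round(float(d@[np.sin(y),-np.cos(y)]),1)] for d in D])
E
python3 - <<'E'
from h import *
s=readout.get_state();to(s,566.6,303.6,100,103);arc(90.1,131.5,12,103)
E
```

```text
cur yaw 103.0 shift(cur axes) [ 44.6 100.1 196.1] turn z 0.0 shift(after turn) [ 44.6 100.1 196.1]
[[0.3, -1.5], [0.5, -3.0], [0.5, -4.3], [0.2, -4.3], [-0.1, -4.3], [-0.4, -4.3], [-0.7, -4.2], [-1.0, -4.2], [-1.3, -4.1], [-1.6, -4.0], [-1.3, -2.7], [-0.7, -1.3]]
```

```bash
python3 -m handwheel '[[[15,33.4,0],[0,0,0],-1],[[15,33.4,20],[0,0,0],-1],[[14.6,33.3,30],[0,0,0],-1],[[0,0,50],[0,0,0],-1],[[0,0,50],[0,0,0],-1],[[0,0,30],[0,0,0],-1],[[0,0,16],[0,0,0],-1],[[0,0,0],[0,0,0],-1],[[0,0,0],[0,0,0],0.2],[[0,0,0],[0,0,0],1],[[0,0,0],[0,0,0],1],[[0,0,0],[0,0,0],1]]' 25
python3 - <<'E'
from h import *
s=readout.get_state();print(s["contact_force"]);to(s,566.6,303.6,100,103)
E
```

```text
clock: 29.98
position: [0.5677, 0.3048, 0.1011]
ee_rot: [0.0, 0.622, 0.783, 0.0]
contact_force: [-0.2, -0.0, 1.1]
width: 0.0171
gripper_force: 24.4
[-0.19221983 -0.02132398  1.11626641]
cur yaw 103.0 shift(cur axes) [-0.9 -1.3  1.1] turn z 0.01 shift(after turn) [-0.9 -1.3  1.1]
```

Knob gripped. Turning +41.5°.

```bash
python3 -m handwheel '[[[0.3,-1.5,0],[0,0,0],1],[[0.5,-3,0],[0,0,0],1],[[0.5,-4.3,0],[0,0,0],1],[[0.2,-4.3,0],[0,0,0],1],[[-0.1,-4.3,0],[0,0,0],1],[[-0.4,-4.3,0],[0,0,0],1],[[-0.7,-4.2,0],[0,0,0],1],[[-1,-4.2,0],[0,0,0],1],[[-1.3,-4.1,0],[0,0,0],1],[[-1.6,-4,0],[0,0,0],1],[[-1.3,-2.7,0],[0,0,0],1],[[-0.7,-1.3,0],[0,0,0],1],[[0,0,0],[0,0,0],1],[[0,0,0],[0,0,0],1]]'
python3 - <<'E'
from h import *
s=readout.get_state();d=s["position"][:2]*1000-AX;print("r",np.hypot(*d),"dir",np.degrees(np.arctan2(d[1],d[0])),s["width"],s["contact_force"])
E
```

```text
clock: 31.72
position: [0.529, 0.2923, 0.1011]
ee_rot: [-0.0, 0.622, 0.783, 0.003]
contact_force: [1.4, 5.1, 0.2]
width: 0.0172
gripper_force: 24.8
r 61.780118344922094 dir 127.65714331708502 0.01722807937264297 [1.43727272 5.06560648 0.1635433 ]
```

```bash
python3 -m handwheel '[[[-1.7,-1.5,0],[0,0,0],1],[[-1.7,-1.5,0],[0,0,0],1],[[0,0,0],[0,0,0],1],[[0,0,0],[0,0,0],1]]'
python3 - <<'E'
from h import *
s=readout.get_state();d=s["position"][:2]*1000-AX;print("r",np.hypot(*d),"dir",np.degrees(np.arctan2(d[1],d[0])),s["width"],s["contact_force"])
E
python3 -m handwheel '[[[0,0,0],[0,0,0],-0.5],[[0,0,0],[0,0,0],-1],[[0,0,-20],[0,0,0],-1],[[0,0,-40],[0,0,0],-1],[[0,0,-50],[0,0,0],-1],[[0,0,-50],[0,0,0],-1],[[-20,-30,-40],[0,0,0],-1],[[-20,-30,0],[0,0,0],-1],[[0,0,0],[0,0,0],-1]]'
cat >> h.py <<'E'
def fit(z=.039):
    "find the orange fences with predicted pockets: refine deck direction from wrist image masks"
E
python3 - <<'E'
from h import *
import pickle
s=readout.get_state();im=vision.get_image("wrist");cv2.imwrite("pics/w10.png",im);pickle.dump(s,open("w10.pkl","wb"))
c=cam("wrist",s);m=AX+105*np.array([np.cos(np.radians(191.5)),np.sin(np.radians(191.5))]);print("mouth",m,proj(c,np.r_[m/1000,.036]))
h=cv2.cvtColor(im,cv2.COLOR_BGR2HSV);p=proj(c,np.r_[m/1000,.036]).astype(int)
print(h[p[1]-60:p[1]+60:8,p[0]-60:p[0]+60:8].tolist()[7])
E
```

```text
clock: 32.22
position: [0.5254, 0.2883, 0.101]
ee_rot: [-0.001, 0.622, 0.783, 0.002]
contact_force: [-0.5, 4.7, 2.7]
width: 0.0167
gripper_force: 24.9
r 60.95993371823431 dir 132.6039740902159 0.016664597344767863 [-0.52985764  4.71634245  2.67298771]
clock: 33.35
position: [0.4745, 0.2316, 0.3013]
ee_rot: [0.0, 0.623, 0.782, -0.0]
contact_force: [-0.2, 0.1, -0.5]
width: 0.0854
gripper_force: 0.0
mouth [463.80790601 222.46636689] [268.28048569 178.56969036]
[[13, 143, 204], [13, 148, 202], [15, 129, 170], [13, 166, 230], [19, 112, 246], [20, 110, 247], [19, 114, 245], [19, 115, 244], [19, 117, 244], [19, 116, 244], [19, 115, 243], [18, 115, 241], [15, 139, 185], [18, 117, 239], [18, 116, 240]]
```

```bash
cat >> h.py <<'E'
def pocket(im,c,z=.036,ang=191.5):
    m=AX+105*np.array([np.cos(np.radians(ang)),np.sin(np.radians(ang))]);p=proj(c,np.r_[m/1000,z]).astype(int)
    h=cv2.cvtColor(cv2.medianBlur(im,3),cv2.COLOR_BGR2HSV);f=((h[...,0]<=16)&(h[...,1]>105)).astype(np.uint8)
    f=cv2.morphologyEx(f,cv2.MORPH_CLOSE,np.ones((3,3)))
    n,l,st,ce=cv2.connectedComponentsWithStats(1-f,connectivity=4);k=l[p[1],p[0]]
    q=np.argwhere(l==k)[:,::-1].astype(float);print("mouth px",p,"area",len(q),"bbox",st[k][:4])
    P=np.array([on(c,u,z)[:2] for u in q])*1000
    r=cv2.minAreaRect(P.astype(np.float32));print("pocket rect",np.round(r[0],1),np.round(r[1],1),round(r[2],1),"mean",P.mean(0).round(1),"mouth",m.round(1))
    d=np.array(r[0])-AX;print("r %.1f dir %.1f"%(np.hypot(*d),np.degrees(np.arctan2(d[1],d[0]))%360))
E
python3 - <<'E'
from h import *
import pickle
s=pickle.load(open("w10.pkl","rb"));pocket(cv2.imread("pics/w10.png"),cam("wrist",s))
s=readout.get_state();to(s,339.7,39.6,100,83.4)
E
```

```text
mouth px [268 178] area 1957 bbox [234 167  70  29]
pocket rect [465.  219.2] [89.7 36.8] 13.0 mean [465.4 219.8] mouth [463.8 222.5]
r 104.5 dir 193.4
cur yaw 103.0 shift(cur axes) [-157.6 -175.8  200.6] turn z 3.26 shift(after turn) [-207.4 -112.8  200.6]
```

The short side (36.8 instead of 46 mm) was clipped, so I'll check a lateral profile.

```bash
python3 - <<'E'
from h import *
import pickle
s=pickle.load(open("w10.pkl","rb"));im=cv2.medianBlur(cv2.imread("pics/w10.png"),3);c=cam("wrist",s)
h=cv2.cvtColor(im,cv2.COLOR_BGR2HSV)
for ang in(192,):
  e=np.array([np.cos(np.radians(ang)),np.sin(np.radians(ang))]);t=np.array([-e[1],e[0]])
  for r in(90,105,120):
    o=[]
    for l in range(-36,38,2):
        p=proj(c,np.r_[(AX+r*e+l*t)/1000,.038]).round().astype(int);v=h[p[1],p[0]];o.append((l,*[int(x) for x in v]))
    print(r,o)
E
```

```text
90 [(-36, 18, 117, 239), (-34, 18, 116, 242), (-32, 19, 115, 243), (-30, 19, 115, 243), (-28, 16, 122, 230), (-26, 16, 124, 179), (-24, 15, 121, 143), (-22, 12, 162, 197), (-20, 13, 160, 234), (-18, 16, 139, 241), (-16, 19, 118, 244), (-14, 19, 113, 245), (-12, 19, 114, 244), (-10, 19, 115, 244), (-8, 19, 116, 244), (-6, 19, 116, 244), (-4, 19, 115, 244), (-2, 19, 113, 245), (0, 19, 113, 245), (2, 19, 113, 245), (4, 19, 113, 245), (6, 19, 114, 245), (8, 19, 112, 245), (10, 19, 112, 245), (12, 20, 111, 246), (14, 20, 110, 247), (16, 20, 111, 248), (18, 20, 111, 248), (20, 17, 121, 229), (22, 16, 123, 170), (24, 15, 122, 146), (26, 15, 123, 141), (28, 14, 154, 131), (30, 13, 162, 134), (32, 14, 143, 139), (34, 15, 129, 140), (36, 16, 121, 139)]
105 [(-36, 19, 112, 245), (-34, 19, 114, 243), (-32, 18, 114, 243), (-30, 18, 114, 244), (-28, 15, 124, 211), (-26, 15, 121, 148), (-24, 15, 123, 145), (-22, 17, 134, 145), (-20, 13, 167, 226), (-18, 15, 148, 239), (-16, 18, 124, 242), (-14, 19, 114, 245), (-12, 19, 114, 245), (-10, 20, 113, 246), (-8, 20, 114, 247), (-6, 20, 114, 247), (-4, 19,
[... 460 characters left out ...]
20, 112, 245), (-30, 20, 113, 246), (-28, 19, 115, 246), (-26, 16, 123, 164), (-24, 15, 125, 143), (-22, 14, 133, 144), (-20, 12, 168, 219), (-18, 14, 165, 236), (-16, 17, 129, 240), (-14, 18, 116, 241), (-12, 18, 118, 240), (-10, 18, 118, 239), (-8, 18, 117, 241), (-6, 19, 115, 244), (-4, 19, 115, 246), (-2, 20, 113, 247), (0, 20, 112, 247), (2, 20, 110, 248), (4, 20, 110, 249), (6, 21, 110, 249), (8, 21, 110, 249), (10, 20, 111, 248), (12, 20, 112, 247), (14, 20, 113, 246), (16, 19, 114, 246), (18, 20, 113, 245), (20, 20, 113, 245), (22, 15, 123, 188), (24, 15, 121, 152), (26, 16, 125, 149), (28, 15, 135, 140), (30, 13, 158, 129), (32, 12, 159, 135), (34, 15, 133, 146), (36, 15, 123, 151)]
```

The fences are centred at -20 and +30 mm, so the pocket is at about 194.3°, 2.8° past the mouth. I'll correct with a small counter-turn.

```bash
python3 - <<'E'
from h import *
s=readout.get_state();to(s,524.8,286.3,100,103);arc(134.3,131.5,5,103)
E
```

```text
cur yaw 103.0 shift(cur axes) [ 41.3  60.  200.8] turn z -0.01 shift(after turn) [ 41.2  60.  200.8]
[[0.2, 0.3], [0.3, 0.6], [0.5, 0.8], [0.3, 0.6], [0.2, 0.3]]
```

```bash
python3 -m handwheel '[[[20.6,30,20],[0,0,0],-1],[[20.6,30,30],[0,0,0],-1],[[0,0,50],[0,0,0],-1],[[0,0,50],[0,0,0],-1],[[0,0,34],[0,0,0],-1],[[0,0,17],[0,0,0],-1],[[0,0,0],[0,0,0],-1],[[0,0,0],[0,0,0],0.2],[[0,0,0],[0,0,0],1],[[0,0,0],[0,0,0],1],[[0,0,0],[0,0,0],1]]' 40
python3 -m handwheel '[[[0.2,0.4,0],[0,0,0],1],[[0.4,0.7,0],[0,0,0],1],[[0.5,0.8,0],[0,0,0],1],[[0.4,0.7,0],[0,0,0],1],[[0,0,0],[0,0,0],1],[[0,0,0],[0,0,0],1]]'
python3 - <<'E'
from h import *
for _ in range(1):
    s=readout.get_state();d=s["position"][:2]*1000-AX;print("r",np.hypot(*d),"dir",np.degrees(np.arctan2(d[1],d[0])),s["width"],s["contact_force"])
E
python3 -m handwheel '[[[0,0,0],[0,0,0],-0.5],[[0,0,0],[0,0,0],-1],[[0,0,-20],[0,0,0],-1],[[0,0,-40],[0,0,0],-1],[[0,0,-50],[0,0,0],-1],[[0,0,-50],[0,0,0],-1],[[-20,-30,-40],[0,0,0],-1],[[-20,-30,0],[0,0,0],-1],[[0,0,0],[0,0,0],-1]]'
cat >> h.py <<'E'
def prof(im,c,ang=191.5,rs=(90,105,120),z=.039,T=None):
    h=cv2.cvtColor(cv2.medianBlur(im,3),cv2.COLOR_BGR2HSV);e=np.array([np.cos(np.radians(ang)),np.sin(np.radians(ang))]);t=np.array([-e[1],e[0]])
    def val(P):
        p=proj(c,np.r_[P/1000,z]).round().astype(int);v=h[p[1],p[0]];return v[1]>138 and v[0]<=16
    for r in rs: print("lat r=%d"%r,[l for l in range(-46,47) if val(AX+r*e+l*t)])
    for l in(-8,0,8): print("rad l=%d"%l,[r for r in range(48,165) if val(AX+r*e+l*t)])
E
python3 - <<'E'
from h import *
s=readout.get_state();im=vision.get_image("wrist");cv2.imwrite("pics/w11.png",im)
prof(im,cam("wrist",s));to(s,339.7,39.6,100,83.4)
E
```

```text
clock: 34.78
position: [0.5257, 0.287, 0.1002]
ee_rot: [0.0, 0.622, 0.783, 0.001]
contact_force: [-1.4, -1.1, 1.4]
width: 0.0164
gripper_force: 39.0
clock: 35.52
position: [0.5263, 0.2876, 0.1002]
ee_rot: [-0.0, 0.622, 0.783, -0.002]
contact_force: [-3.3, -4.0, 7.1]
width: 0.0166
gripper_force: 39.5
r 59.86905491774979 dir 132.42994818912894 0.016619059366182343 [-3.26160374 -4.03753866  7.11671158]
clock: 36.65
position: [0.4769, 0.2355, 0.3004]
ee_rot: [0.0, 0.623, 0.782, 0.0]
contact_force: [0.3, -0.3, -0.9]
width: 0.0854
gripper_force: 0.0
lat r=90 [-22, -21, -20, -19, 26, 27, 28, 29, 30, 31]
lat r=105 [-22, -21, -20, -19, 28, 29, 30, 31]
lat r=120 [-21, -20, -19, -18, 27, 28, 29, 30, 31, 32]
rad l=-8 [56, 57, 58, 59, 60, 150, 151, 152, 153, 154, 162, 163, 164]
rad l=0 [55, 56, 57, 58, 59, 149, 150, 151, 152, 153, 163, 164]
rad l=8 [55, 56, 57, 58, 59, 149, 150, 151, 152, 153, 162, 163, 164]
cur yaw 103.0 shift(cur axes) [-160.  -177.9  200.2] turn z 3.26 shift(after turn) [-210.4 -114.   200.2]
```

Pocket centre is now at (465.2, 218.2), within about 3 mm of the mouth and aligned to about 1°. Fetching the stone.

```bash
sed -i 's/AX=np.array(\[566.7,243.4\])/AX=np.array([566.6,242.2])/' h.py
python3 -m handwheel '[[[-32,-35.6,0],[0,0,0],-1],[[-32,-35.6,0],[0,0,0],-1],[[-32,-35.6,0],[0,0,0],-1],[[-32,-35.6,0],[0,0,0],-1],[[-32,-35.6,0],[0,0,0],-1],[[0,0,40],[0,0,1],-1],[[0,0,40],[0,0,1],-1],[[0,0,40],[0,0,1],-1],[[0,0,40],[0,0,0.26],-1],[[0,0,40],[0,0,0],-1],[[0,0,0],[0,0,0],-1]]'
python3 - <<'E'
from h import *
s=readout.get_state();im=vision.get_image("wrist");c=cam("wrist",s)
p=proj(c,(.3397,.0396,.034)).astype(int);print(p)
grey=lambda q:(q[...,1]<70)&(q[...,2]>165)
k=bright(im,(p[0]-50,max(p[1]-80,0),p[0]+50,p[1]+90),grey);r=rect(c,k,.034);print(r)
to(s,339.7,39.6,-12.4,83.4)
E
```

```text
clock: 38.08
position: [0.3387, 0.0409, 0.0971]
ee_rot: [-0.003, 0.746, 0.666, -0.002]
contact_force: [0.0, -0.4, 0.1]
width: 0.0853
gripper_force: 0.0
[280 224]
(array([339.6,  39.9,  33.2,  77.7]), 83.4)
cur yaw 83.5 shift(cur axes) [ -1.2   1.9 109.5] turn z 0.01 shift(after turn) [ -1.2   1.9 109.5]
```

```bash
python3 -m handwheel '[[[-0.5,0.9,40],[0,0,0],-1],[[0,0,40],[0,0,0],-1],[[0,0,20],[0,0,0],-1],[[0,0,9.5],[0,0,0],-1],[[0,0,0],[0,0,0],0],[[0,0,0],[0,0,0],1],[[0,0,0],[0,0,0],1],[[0,0,0],[0,0,0],1],[[0,0,-10],[0,0,0],1],[[0,0,-40],[0,0,0],1],[[0,0,-50],[0,0,0],1],[[0,0,-50],[0,0,0],1]]' 60
python3 -m handwheel '[[[0,0,0],[0,0,1],1],[[0,0,0],[0,0,1],1],[[0,0,0],[0,0,1],1],[[0,0,0],[0,0,1],1],[[0,0,0],[0,0,1],1],[[0,0,0],[0,0,1],1],[[0,0,0],[0,0,1],1],[[0,0,0],[0,0,1],1],[[0,0,0],[0,0,1],1],[[0,0,0],[0,0,1],1],[[0,0,0],[0,0,1],1],[[0,0,0],[0,0,0.87],1],[[0,0,0],[0,0,0],1]]'
python3 - <<'E'
from h import *
s=readout.get_state();to(s,465.2,218.2,90,12.2)
E
```

```text
clock: 39.62
position: [0.341, 0.0399, 0.142]
ee_rot: [0.0, 0.746, 0.666, 0.0]
contact_force: [1.1, 0.4, -1.4]
width: 0.0326
gripper_force: 60.3
clock: 41.25
position: [0.3412, 0.0399, 0.1403]
ee_rot: [0.0, 0.994, 0.107, 0.0]
contact_force: [0.0, 0.4, -1.9]
width: 0.0329
gripper_force: 60.3
cur yaw 12.3 shift(cur axes) [ 159.2 -147.8   50.3] turn z 0.02 shift(after turn) [ 158.9 -148.1   50.3]
```

```bash
python3 -m handwheel '[[[31.8,-29.6,0],[0,0,0],1],[[31.8,-29.6,0],[0,0,0],1],[[31.8,-29.6,0],[0,0,0],1],[[31.8,-29.6,0],[0,0,0],1],[[31.8,-29.6,0],[0,0,0],1],[[0,0,30],[0,0,0],1],[[0,0,30],[0,0,0],1],[[0,0,25],[0,0,0],1],[[0,0,0],[0,0,0],1],[[0,0,0],[0,0,0],1]]'
python3 - <<'E'
from h import *
s=readout.get_state();to(s,465.2,218.2,20.5,12.2)
E
```

```text
clock: 42.5
position: [0.4663, 0.2184, 0.0558]
ee_rot: [-0.0, 0.994, 0.107, 0.001]
contact_force: [-0.1, 0.2, -2.3]
width: 0.0329
gripper_force: 60.4
cur yaw 12.3 shift(cur axes) [-1.2 -0.  35.3] turn z 0.01 shift(after turn) [-1.2 -0.  35.3]
```

```bash
python3 -m handwheel '[[[-1,0,10],[0,0,0],1],[[0,0,8],[0,0,0],1],[[0,0,6],[0,0,0],1],[[0,0,4],[0,0,0],1],[[0,0,0],[0,0,0],1]]'
python3 -m handwheel '[[[0,0,3],[0,0,0],1],[[0,0,2.5],[0,0,0],1],[[0,0,1.5],[0,0,0],1],[[0,0,0],[0,0,0],1],[[0,0,0],[0,0,0],1]]'
```

```text
clock: 43.12
position: [0.4643, 0.2179, 0.0265]
ee_rot: [0.0, 0.994, 0.107, -0.0]
contact_force: [0.3, -0.2, -1.0]
width: 0.0327
gripper_force: 60.5
clock: 43.75
position: [0.4649, 0.2181, 0.0229]
ee_rot: [-0.0, 0.994, 0.107, 0.001]
contact_force: [-5.1, -1.9, 19.8]
width: 0.0326
gripper_force: 63.3
```

Contact came about 3 mm early (20 N). I'll ease off, release gently and check from above.

```bash
python3 - <<'E'
from h import *
print(readout.get_state()["moment"])
E
python3 -m handwheel '[[[0,0,-2],[0,0,0],1],[[0,0,0],[0,0,0],1],[[0,0,0],[0,0,0],-0.1],[[0,0,0],[0,0,0],-0.1],[[0,0,0],[0,0,0],-0.1],[[0,0,-10],[0,0,0],-0.1],[[0,0,-30],[0,0,0],-0.1],[[0,0,-50],[0,0,0],-1],[[0,0,-60],[0,0,0],-1],[[-20,0,-60],[0,0,0],-1],[[-20,0,-30],[0,0,0],-1],[[0,0,0],[0,0,0],-1]]'
python3 - <<'E'
from h import *
s=readout.get_state();im=vision.get_image("wrist");cv2.imwrite("pics/w12.png",im);c=cam("wrist",s);print(s["position"])
p=proj(c,(.4652,.2182,.066)).astype(int);print(p)
grey=lambda q:(q[...,1]<70)&(q[...,2]>165)
k=bright(im,(p[0]-60,max(p[1]-70,0),p[0]+60,p[1]+70),grey);print(rect(c,k,.066),cv2.boundingRect(k.astype(np.float32)))
prof(im,c)
sd=vision.get_image("side");b=cam("side");q=proj(b,(.4652,.2182,.05)).astype(int);print(q)
cv2.imwrite("pics/s12.png",np.hstack([cv2.resize(im[max(p[1]-90,0):p[1]+90,p[0]-120:p[0]+120],(400,300)),cv2.resize(sd[q[1]-45:q[1]+45,q[0]-60:q[0]+60],(400,300),interpolation=2)]))
E
```

```text
[-0.41493828  0.8956619  -0.01106837]
clock: 45.25
position: [0.4262, 0.2099, 0.2646]
ee_rot: [-0.001, 0.994, 0.107, 0.003]
contact_force: [-0.0, -1.3, -0.8]
width: 0.0855
gripper_force: 0.0
[0.42616514 0.20989109 0.2645829 ]
[277 147]
(array([463.9, 217.5,  32.7,  77.6]), 12.3) (263, 111, 32, 75)
lat r=90 [-23, -22, -21, -20, -19, 27, 28, 29, 30, 31]
lat r=105 [-23, -22, -21, -20, -19, -18, 27, 28, 29, 30, 31]
lat r=120 [-22, -21, -20, -19, -18, 28, 29, 30, 31, 32]
rad l=-8 [55, 56, 57, 58, 59, 152, 153, 154, 162, 163, 164]
rad l=0 [55, 56, 57, 58, 152, 153, 154, 161, 162, 163, 164]
rad l=8 [55, 56, 57, 58, 59, 152, 153, 154, 162, 163, 164]
[196 193]
```

The stone is flat and square in its pocket: centre (463.9, 217.5), against the pocket's (464.8, 216.7). Next I turn to the jam pocket, about -62°.

```bash
python3 - <<'E'
from h import *
s=readout.get_state();to(s,524.9,285.4,100,12.3);arc(134,71.5,18,12.3)
E
```

```text
cur yaw 12.3 shift(cur axes) [113.  -53.1 161. ] turn z -0.01 shift(after turn) [113.1 -53.  161. ]
[[1.2, -0.7], [2.5, -1.4], [3.7, -1.8], [3.8, -1.5], [3.9, -1.3], [3.9, -1.0], [4.0, -0.7], [4.0, -0.4], [4.1, -0.2], [4.1, 0.1], [4.0, 0.4], [4.0, 0.7], [4.0, 0.9], [3.9, 1.2], [3.8, 1.4], [3.7, 1.7], [2.5, 1.3], [1.2, 0.7]]
```

```bash
python3 -m handwheel '[[[37.6,-17.7,0],[0,0,0],-1],[[37.6,-17.7,0],[0,0,0],-1],[[37.8,-17.7,30],[0,0,0],-1],[[0,0,50],[0,0,0],-1],[[0,0,50],[0,0,0],-1],[[0,0,31],[0,0,0],-1],[[0,0,0],[0,0,0],-1],[[0,0,0],[0,0,0],0.2],[[0,0,0],[0,0,0],1],[[0,0,0],[0,0,0],1],[[0,0,0],[0,0,0],1]]' 40
python3 -m handwheel '[[[1.2,-0.7,0],[0,0,0],1],[[2.5,-1.4,0],[0,0,0],1],[[3.7,-1.8,0],[0,0,0],1],[[3.8,-1.5,0],[0,0,0],1],[[3.9,-1.3,0],[0,0,0],1],[[3.9,-1,0],[0,0,0],1],[[4,-0.7,0],[0,0,0],1],[[4,-0.4,0],[0,0,0],1],[[4.1,-0.2,0],[0,0,0],1],[[4.1,0.1,0],[0,0,0],1],[[4,0.4,0],[0,0,0],1],[[4,0.7,0],[0,0,0],1],[[4,0.9,0],[0,0,0],1],[[3.9,1.2,0],[0,0,0],1],[[3.8,1.4,0],[0,0,0],1],[[3.7,1.7,0],[0,0,0],1],[[2.5,1.3,0],[0,0,0],1],[[1.2,0.7,0],[0,0,0],1],[[0,0,0],[0,0,0],1],[[0,0,0],[0,0,0],1]]'
python3 - <<'E'
from h import *
s=readout.get_state();d=s["position"][:2]*1000-AX;print("r",np.hypot(*d),"dir",np.degrees(np.arctan2(d[1],d[0])));k=AX+60*np.array([np.cos(np.radians(71.5)),np.sin(np.radians(71.5))]);to(s,*k,100,12.3)
E
```

```text
clock: 46.72
position: [0.5256, 0.285, 0.1014]
ee_rot: [0.0, 0.994, 0.107, 0.001]
contact_force: [0.7, -1.7, 1.0]
width: 0.0165
gripper_force: 38.9
clock: 49.22
position: [0.584, 0.3024, 0.1013]
ee_rot: [-0.003, 0.994, 0.106, -0.001]
contact_force: [-5.2, 4.6, 4.9]
width: 0.0164
gripper_force: 39.5
r 62.63727675615043 dir 73.86171773408842
cur yaw 12.2 shift(cur axes) [0.9 3.5 1.3] turn z -0.02 shift(after turn) [0.9 3.5 1.3]
```

```bash
python3 -m handwheel '[[[0.8,1.5,0],[0,0,0],1],[[0.8,1.5,0],[0,0,0],1],[[0,0,0],[0,0,0],1],[[0,0,0],[0,0,0],-0.5],[[0,0,0],[0,0,0],-1],[[0,0,-20],[0,0,0],-1],[[0,0,-40],[0,0,0],-1],[[0,0,-50],[0,0,0],-1],[[-42,14,-50],[0,0,0],-1],[[-42,14,0],[0,0,0],-1],[[-42,14,0],[0,0,0],-1],[[-42,14,0],[0,0,0],-1],[[0,0,0],[0,0,0],-1],[[0,0,0],[0,0,0],-1]]'
python3 - <<'E'
from h import *
s=readout.get_state();im=vision.get_image("wrist");cv2.imwrite("pics/w13.png",im);c=cam("wrist",s);print(s["position"])
pocket(im,c,z=.037);prof(im,c)
sc=vision.get_image("scene");cv2.imwrite("pics/sc13.png",sc);sd=vision.get_image("side");cv2.imwrite("pics/sd13.png",sd)
for n,I in(("scene",sc),("side",sd)):
    q=cam(n);H=cv2.cvtColor(I,cv2.COLOR_BGR2HSV)
    for nm,P in(("jam",(.561,-.276,.04)),("sleeve",(.560,-.347,.034))):
        p=proj(q,P).astype(int);print(n,nm,p,H[p[1]-8:p[1]+9:4,p[0]+9].tolist(),np.abs(I[p[1]-14:p[1]+14,p[0]-14:p[0]+14].astype(int)-cv2.imread(f"pics/{n}0.png")[p[1]-14:p[1]+14,p[0]-14:p[0]+14]).mean())
E
```

```text
clock: 50.98
position: [0.4388, 0.2077, 0.2574]
ee_rot: [-0.0, 0.994, 0.106, 0.001]
contact_force: [0.5, -0.0, -0.5]
width: 0.0852
gripper_force: 0.0
[0.43881838 0.20773466 0.2574064 ]
mouth px [270 156] area 1794 bbox [253 126  38  58]
pocket rect [465.2 220.3] [64.  41.8] 12.9 mean [466.7 218.3] mouth [463.7 221.3]
r 103.8 dir 192.2
lat r=90 [-24, -23, -22, -21, -20, -19, -18, 44, 45, 46]
lat r=105 [-24, -23, -22, -21, -20, 46]
lat r=120 [-22, -21, -20, -19, -18, -17, 42, 43, 44, 45, 46]
rad l=-8 [71, 72, 73, 74, 75, 76, 77, 127, 128, 129, 130, 131, 132, 133, 134, 160, 161, 162, 163, 164]
rad l=0 [68, 69, 70, 71, 72, 134, 135, 136, 137, 138, 139, 140, 160, 161, 162, 163, 164]
rad l=8 [67, 68, 69, 70, 136, 137, 138, 139, 140, 141, 160, 161, 162, 163, 164]
scene jam [203 181] [[14, 121, 152], [15, 126, 148], [17, 114, 145], [17, 112, 98], [17, 123, 93]] 6.806972789115647
scene sleeve [184 176] [[14, 128, 152], [14, 126, 146], [15, 133, 144], [15, 136, 139], [16, 133, 130]] 14.55017006802721
side jam [320 323] [[18, 130, 165], [17, 129, 178], [13, 155, 99], [17, 132, 180], [17, 131, 181]] 1.7585034013605443
side sleeve [338 355] [[14, 152, 139], [13, 156, 141], [14, 156, 141], [14, 154, 131], [14, 152, 126]] 37.67176870748299
```

The octagon is 13 mm (7°) short of the mouth: the knob crept along the pads because it rolled between them. From now on I'll rotate the tool with the deck. The sleeve also appears to have been knocked aside. Correcting by -7°.

```bash
cat >> h.py <<'E'
def cor(phi,psi,dth):
    ch=2*60*np.sin(np.radians(abs(dth))/2);a=np.radians(phi+np.sign(dth)*90+dth/2-psi);print("co-rot row",round(ch*np.cos(a),2),round(-ch*np.sin(a),2),"turn",round(-dth/6,3))
E
python3 - <<'E'
from h import *
s=readout.get_state();to(s,578.6,301,100,12.2);cor(78.5,12.2,-2.4);cor(71.5,251.5,-5)
E
```

```text
cur yaw 12.2 shift(cur axes) [156.  -61.2 156.8] turn z 0.01 shift(after turn) [155.9 -61.4 156.8]
co-rot row 2.28 1.06 turn 0.4
co-rot row 0.23 -5.23 turn 0.833
```

```bash
python3 -m handwheel '[[[39,-15.4,0],[0,0,0],-1],[[39,-15.3,0],[0,0,0],-1],[[39,-15.3,0],[0,0,0],-1],[[39,-15.3,27],[0,0,0],-1],[[0,0,50],[0,0,0],-1],[[0,0,50],[0,0,0],-1],[[0,0,30],[0,0,0],-1],[[0,0,0],[0,0,0],-1],[[0,0,0],[0,0,0],0.2],[[0,0,0],[0,0,0],1],[[0,0,0],[0,0,0],1],[[0,0,0],[0,0,0],1]]' 60
python3 -m handwheel '[[[1.2,0.5,0],[0,0,0.2],1],[[2.3,1.05,0],[0,0,0.4],1],[[2.3,1.05,0],[0,0,0.4],1],[[1.2,0.6,0],[0,0,0.2],1],[[0,0,0],[0,0,0],1],[[0,0,0],[0,0,0],1]]'
python3 -m handwheel '[[[0,0,0],[0,0,0],-0.5],[[0,0,0],[0,0,0],-1],[[0,0,-20],[0,0,0],-1],[[0,0,-40],[0,0,0],-1],[[0,0,-50],[0,0,0],-1],[[-42,20,-50],[0,0,0],-1],[[-42,20,0],[0,0,0],-1],[[-42,20,0],[0,0,0],-1],[[-42,20,0],[0,0,0],-1],[[0,0,0],[0,0,0],-1],[[0,0,0],[0,0,0],-1]]'
python3 - <<'E'
from h import *
s=readout.get_state();im=vision.get_image("wrist");cv2.imwrite("pics/w14.png",im);c=cam("wrist",s)
pocket(im,c,z=.037);prof(im,c);to(s,540,-300,260,12)
E
```

```text
clock: 52.62
position: [0.5781, 0.2999, 0.1014]
ee_rot: [0.001, 0.994, 0.107, 0.001]
contact_force: [0.7, -3.0, 2.0]
width: 0.0159
gripper_force: 58.5
clock: 53.38
position: [0.5852, 0.2982, 0.1014]
ee_rot: [0.0, 0.999, 0.044, 0.001]
contact_force: [-1.4, -2.4, 5.6]
width: 0.0155
gripper_force: 58.6
clock: 54.75
position: [0.4286, 0.2066, 0.2561]
ee_rot: [-0.0, 0.999, 0.044, 0.001]
contact_force: [-0.2, 0.3, 1.5]
width: 0.0856
gripper_force: 0.0
mouth px [267 148] area 2290 bbox [238 119  51  58]
pocket rect [463.4 226. ] [63.3 54.1] 11.5 mean [463.7 225.6] mouth [463.7 221.3]
r 104.4 dir 188.9
lat r=90 [-37, -36, -35, -34, -33, -32, 33, 34, 35, 36, 37]
lat r=105 [-37, -36, -35, -34, -33, -32, 33, 34, 35, 36, 37]
lat r=120 [-36, -35, -34, -33, -32, -31, -30, -29, 31, 32, 33, 34, 35, 36, 37]
rad l=-8 [68, 69, 70, 71, 136, 137, 138, 139, 140, 141, 161, 162, 163, 164]
rad l=0 [68, 69, 70, 71, 72, 137, 138, 139, 140, 141, 161, 162, 163, 164]
rad l=8 [68, 69, 70, 71, 72, 137, 138, 139, 140, 141, 162, 163, 164]
cur yaw 5.0 shift(cur axes) [ 66.5 514.4  -4.1] turn z -1.16 shift(after turn) [  3.6 518.7  -4.1]
```

The jam pocket is centred on the mouth: (464.1, 221.1). Now relocating the jam and sleeve.

```bash
python3 -m handwheel '[[[10.5,57,0],[0,0,0],-1],[[10.5,57,0],[0,0,0],-1],[[10.5,57,0],[0,0,0],-1],[[10.5,57,0],[0,0,0],-1],[[10.5,57,0],[0,0,0],-1],[[10.5,57,0],[0,0,0],-1],[[10.5,57,0],[0,0,0],-1],[[10.5,57,0],[0,0,0],-1],[[10.5,40,0],[0,0,0],-1],[[0,0,0],[0,0,0],-1],[[0,0,0],[0,0,0],-1]]'
cat >> h.py <<'E'
def parts():
    s=readout.get_state();im=vision.get_image("wrist");cv2.imwrite("pics/parts%d.png"%(s["clock"]*10),im);c=cam("wrist",s);h=cv2.cvtColor(im,cv2.COLOR_BGR2HSV)
    for n,z,m in(("sleeve",.034,(h[...,1]<60)&(h[...,2]>150)),("jam",.04,(h[...,0]>=18)&(h[...,0]<35)&(h[...,1]>80)&(h[...,2]>190))):
        m=cv2.morphologyEx(m.astype(np.uint8),cv2.MORPH_OPEN,np.ones((3,3)))
        for k in cv2.findContours(m,cv2.RETR_EXTERNAL,cv2.CHAIN_APPROX_NONE)[0]:
            if cv2.contourArea(k)<150: continue
            P=np.array([on(c,u,z)[:2] for u in k.reshape(-1,2)])*1000;(x,y),r=cv2.minEnclosingCircle(P.astype(np.float32))
            print(n,round(x),round(y),"diam %.1f"%(2*r),"area",cv2.contourArea(k),"bbox",cv2.boundingRect(k))
    return s
E
python3 - <<'E'
from h import *
s=parts();to(s,561.2,-275.9,100,5)
E
```

```text
clock: 56.18
position: [0.5662, -0.2792, 0.2548]
ee_rot: [-0.001, 0.999, 0.044, -0.001]
contact_force: [-0.3, 0.0, -0.2]
width: 0.0855
gripper_force: 0.0
sleeve 419 -125 diam 224.3 area 4159.5 bbox (60, 257, 176, 57)
sleeve 615 -370 diam 39.9 area 945.5 bbox (345, 126, 35, 36)
sleeve 738 -202 diam 53.5 area 1042.5 bbox (190, 0, 54, 28)
jam 517 36 diam 58.0 area 388.0 bbox (0, 173, 17, 49)
jam 562 -277 diam 53.4 area 1559.5 bbox (252, 162, 47, 45)
cur yaw 5.1 shift(cur axes) [ -4.5  -3.5 154.8] turn z 0.01 shift(after turn) [ -4.5  -3.5 154.8]
```

```bash
python3 -m handwheel '[[[-2,-1.2,40],[0,0,0],-1],[[-2,-1.2,40],[0,0,0],-1],[[0,0,40],[0,0,0],-1],[[0,0,40],[0,0,0],-1],[[0,0,40],[0,0,0],-1],[[0,0,30],[0,0,0],-1],[[0,0,20],[0,0,0],-1],[[0,0,12],[0,0,0],-1],[[0,0,6],[0,0,0],-1],[[0,0,0],[0,0,0],-1],[[0,0,0],[0,0,0],0],[[0,0,0],[0,0,0],1],[[0,0,0],[0,0,0],1],[[0,0,0],[0,0,0],1]]' 40
python3 -m handwheel '[[[0,0,-10],[0,0,0],1],[[0,0,-40],[0,0,0],1],[[0,0,-40],[0,0,0],1],[[0,0,-40],[0,0,0],1],[[0,0,-30],[0,0,0],1],[[0,0,0],[0,0,0],1],[[0,0,0],[0,0,0],1]]'
python3 - <<'E'
from h import *
s=readout.get_state();to(s,464.1,221.1,150,5)
E
```

```text
clock: 57.98
position: [0.5622, -0.2779, -0.0111]
ee_rot: [0.001, 0.999, 0.044, 0.001]
contact_force: [-0.6, -0.3, 5.8]
width: 0.0549
gripper_force: 42.8
clock: 58.85
position: [0.5607, -0.277, 0.1467]
ee_rot: [-0.001, 0.999, 0.044, -0.001]
contact_force: [-0.4, -0.4, -0.9]
width: 0.0549
gripper_force: 42.6
cur yaw 5.0 shift(cur axes) [ -52.4 -504.6   -2.6] turn z 0.01 shift(after turn) [ -52.8 -504.6   -2.6]
```

```bash
python3 -m handwheel '[[[-5.8,-40,0],[0,0,0],1],[[-5.8,-56,0],[0,0,0],1],[[-5.8,-56,0],[0,0,0],1],[[-5.8,-56,0],[0,0,0],1],[[-5.8,-56,0],[0,0,0],1],[[-5.8,-56,0],[0,0,0],1],[[-5.8,-56,0],[0,0,0],1],[[-5.8,-56,0],[0,0,0],1],[[-6,-45,0],[0,0,0],1],[[0,-27.6,20],[0,0,0],1],[[0,0,40],[0,0,0],1],[[0,0,30],[0,0,0],1],[[0,0,0],[0,0,0],1],[[0,0,0],[0,0,0],1]]'
python3 - <<'E'
from h import *
s=readout.get_state();to(s,464.1,221.1,20.5,5)
E
```

```text
clock: 60.6
position: [0.4651, 0.2205, 0.0578]
ee_rot: [0.0, 0.999, 0.044, -0.0]
contact_force: [-0.6, 0.5, -0.5]
width: 0.0548
gripper_force: 42.7
cur yaw 5.0 shift(cur axes) [-1.  -0.7 37.3] turn z 0.01 shift(after turn) [-1.  -0.7 37.3]
```

```bash
python3 -m handwheel '[[[-0.5,-0.4,10],[0,0,0],1],[[0,0,10],[0,0,0],1],[[0,0,7],[0,0,0],1],[[0,0,5],[0,0,0],1],[[0,0,2.5],[0,0,0],1],[[0,0,0],[0,0,0],1]]'
python3 -m handwheel '[[[0,0,0],[0,0,0],0.3],[[0,0,0],[0,0,0],-0.6],[[0,0,0],[0,0,0],-0.6],[[0,0,0],[0,0,0],-0.6],[[0,0,-10],[0,0,0],-0.6],[[0,0,-40],[0,0,0],-0.6],[[0,0,-50],[0,0,0],-1],[[0,0,-60],[0,0,0],-1],[[-10,0,-60],[0,0,0],-1],[[-10,0,-20],[0,0,0],-1],[[0,0,0],[0,0,0],-1]]'
python3 - <<'E'
from h import *
s=readout.get_state();im=vision.get_image("wrist");cv2.imwrite("pics/w15.png",im);c=cam("wrist",s);p=proj(c,(.464,.221,.072)).astype(int);print(p)
h=cv2.cvtColor(im,cv2.COLOR_BGR2HSV);print(h[p[1]-40:p[1]+41:4,p[0]].tolist())
print(h[p[1],p[0]-44:p[0]+45:4].tolist());print(proj(c,(.464,.249,.072)),proj(c,(.464,.193,.072)),proj(c,(.492,.221,.072)),proj(c,(.436,.221,.072)))
E
```

```text
clock: 61.35
position: [0.4644, 0.2209, 0.0231]
ee_rot: [0.0, 0.999, 0.044, -0.0]
contact_force: [0.3, 0.7, -0.9]
width: 0.0547
gripper_force: 42.7
clock: 62.72
position: [0.4449, 0.2195, 0.2658]
ee_rot: [-0.001, 0.999, 0.044, 0.003]
contact_force: [0.3, 0.0, -0.7]
width: 0.0857
gripper_force: 0.0
[277 167]
[[19, 115, 244], [14, 164, 230], [16, 126, 210], [16, 125, 198], [18, 117, 239], [18, 117, 237], [18, 118, 240], [10, 154, 121], [10, 156, 118], [9, 155, 117], [8, 148, 117], [10, 156, 121], [10, 160, 121], [10, 162, 118], [18, 117, 239], [18, 117, 238], [17, 119, 235], [18, 126, 245], [22, 102, 252], [21, 106, 250], [25, 76, 253]]
[[21, 111, 249], [16, 119, 161], [16, 123, 162], [15, 123, 158], [13, 163, 138], [16, 126, 215], [19, 111, 246], [20, 110, 247], [10, 158, 124], [11, 157, 127], [9, 146, 122], [8, 148, 117], [9, 149, 120], [10, 160, 129], [9, 157, 128], [18, 121, 238], [19, 112, 245], [20, 112, 248], [15, 125, 149], [13, 163, 139], [16, 120, 136], [17, 118, 141], [15, 123, 141]]
[251.59496903 165.3216161 ] [303.78318779 170.03545541] [280.15555866 141.01338293] [275.4309618  193.17253449]
```

The jam's dark hole is centred exactly where predicted, so it is seated. Now the -120° turn to the sleeve pocket: pre-rotate the wrist to yaw ≈165°, grip the knob and co-rotate.

```bash
python3 -m handwheel '[[[0,0,0],[0,0,-1],-1],[[0,0,0],[0,0,-1],-1],[[0,0,0],[0,0,-1],-1],[[0,0,0],[0,0,-1],-1],[[0,0,0],[0,0,-1],-1],[[0,0,0],[0,0,-1],-1],[[0,0,0],[0,0,-1],-1],[[0,0,0],[0,0,-1],-1],[[0,0,0],[0,0,-1],-1],[[0,0,0],[0,0,-1],-1],[[0,0,0],[0,0,-1],-1],[[0,0,0],[0,0,-1],-1],[[0,0,0],[0,0,-1],-1]]'
python3 -m handwheel '[[[0,0,0],[0,0,-1],-1],[[0,0,0],[0,0,-1],-1],[[0,0,0],[0,0,-1],-1],[[0,0,0],[0,0,-1],-1],[[0,0,0],[0,0,-1],-1],[[0,0,0],[0,0,-1],-1],[[0,0,0],[0,0,-1],-1],[[0,0,0],[0,0,-1],-1],[[0,0,0],[0,0,-1],-1],[[0,0,0],[0,0,-1],-1],[[0,0,0],[0,0,-1],-1],[[0,0,0],[0,0,-1],-1],[[0,0,0],[0,0,-1],-1],[[0,0,0],[0,0,-0.7],-1],[[0,0,0],[0,0,0],-1]]'
python3 - <<'E'
from h import *
s=readout.get_state();k=AX+60*np.array([np.cos(np.radians(71.5)),np.sin(np.radians(71.5))]);print(k);to(s,*k,100,165);cor(71.5,165,-5)
E
```

```text
clock: 64.4
position: [0.4439, 0.2188, 0.261]
ee_rot: [-0.001, 0.748, 0.664, -0.002]
contact_force: [-1.0, 0.2, 0.6]
width: 0.0856
gripper_force: 0.0
clock: 66.28
position: [0.4439, 0.2188, 0.2613]
ee_rot: [-0.002, 0.129, 0.992, -0.001]
contact_force: [-0.6, -0.2, -0.9]
width: 0.0857
gripper_force: 0.0
[585.63827938 299.09941931]
cur yaw 165.2 shift(cur axes) [-116.9  114.2  160.8] turn z 0.03 shift(after turn) [-116.6  114.6  160.8]
co-rot row -5.21 -0.55 turn 0.833
```

```bash
python3 -m handwheel '[[[-39,38,0],[0,0,0],-1],[[-39,38,0],[0,0,0],-1],[[-38.8,38.4,20],[0,0,0],-1],[[0,0,50],[0,0,0],-1],[[0,0,50],[0,0,0],-1],[[0,0,28],[0,0,0],-1],[[0,0,13],[0,0,0],-1],[[0,0,0],[0,0,0],-1],[[0,0,0],[0,0,0],0.2],[[0,0,0],[0,0,0],1],[[0,0,0],[0,0,0],1],[[0,0,0],[0,0,0],1]]' 60
python3 -m handwheel '[[[-2.1,-0.2,0],[0,0,0.333],1],[[-3.1,-0.3,0],[0,0,0.5],1],[[-5.2,-0.55,0],[0,0,0.833],1],[[-5.2,-0.55,0],[0,0,0.833],1],[[-5.2,-0.55,0],[0,0,0.833],1],[[-5.2,-0.55,0],[0,0,0.833],1],[[-5.2,-0.55,0],[0,0,0.833],1],[[-5.2,-0.55,0],[0,0,0.833],1],[[-5.2,-0.55,0],[0,0,0.833],1],[[-5.2,-0.55,0],[0,0,0.833],1],[[-5.2,-0.55,0],[0,0,0.833],1],[[-5.2,-0.55,0],[0,0,0.833],1],[[-5.2,-0.55,0],[0,0,0.833],1]]'
python3 - <<'E'
from h import *
s=readout.get_state();d=s["position"][:2]*1000-AX;print("r",np.hypot(*d),"dir",np.degrees(np.arctan2(d[1],d[0])),s["contact_force"])
E
```

```text
clock: 67.78
position: [0.5864, 0.2986, 0.1033]
ee_rot: [0.0, 0.128, 0.992, -0.001]
contact_force: [-0.9, -4.7, 1.6]
width: 0.0158
gripper_force: 58.5
clock: 69.4
position: [0.6266, 0.255, 0.1033]
ee_rot: [0.0, 0.608, 0.794, 0.0]
contact_force: [-1.1, -0.7, 5.7]
width: 0.0159
gripper_force: 58.4
r 61.34804018196274 dir 12.076178962302127 [-1.13808587 -0.72819521  5.6992494 ]
```

```bash
python3 -m handwheel '[[[-5.2,-0.55,0],[0,0,0.833],1],[[-5.2,-0.55,0],[0,0,0.833],1],[[-5.2,-0.55,0],[0,0,0.833],1],[[-5.2,-0.55,0],[0,0,0.833],1],[[-5.2,-0.55,0],[0,0,0.833],1],[[-5.2,-0.55,0],[0,0,0.833],1],[[-5.2,-0.55,0],[0,0,0.833],1],[[-5.2,-0.55,0],[0,0,0.833],1],[[-5.2,-0.55,0],[0,0,0.833],1],[[-5.2,-0.55,0],[0,0,0.833],1],[[-5.2,-0.55,0],[0,0,0.833],1],[[-3.1,-0.3,0],[0,0,0.5],1],[[-2.1,-0.2,0],[0,0,0.333],1],[[0,0,0],[0,0,0],1],[[0,0,0],[0,0,0],1]]'
python3 - <<'E'
from h import *
s=readout.get_state();d=s["position"][:2]*1000-AX;print("r",np.hypot(*d),"dir",np.degrees(np.arctan2(d[1],d[0])),s["contact_force"]);k=AX+60*np.array([np.cos(np.radians(-48.5)),np.sin(np.radians(-48.5))]);print(k);to(s,*k,100,45)
E
```

```text
clock: 71.28
position: [0.6087, 0.1975, 0.1032]
ee_rot: [0.001, 0.923, 0.385, 0.001]
contact_force: [1.3, -5.3, 6.2]
width: 0.0161
gripper_force: 58.8
r 61.373570810126424 dir -46.747563136467306 [ 1.32736598 -5.26084125  6.1733062 ]
[606.35720289 197.26265675]
cur yaw 45.3 shift(cur axes) [-1.8 -1.5  3.2] turn z 0.05 shift(after turn) [-1.8 -1.5  3.2]
```

```bash
python3 -m handwheel '[[[-1,-0.8,0],[0,0,0],1],[[-0.8,-0.4,0],[0,0,0],1],[[0,0,0],[0,0,0],1],[[0,0,0],[0,0,0],-0.5],[[0,0,0],[0,0,0],-1],[[0,0,-20],[0,0,0],-1],[[0,0,-40],[0,0,0],-1],[[0,0,-50],[0,0,0],-1],[[-27,-32,-50],[0,0,0],-1],[[-27,-32,0],[0,0,0],-1],[[-27,-32,0],[0,0,0],-1],[[-26,-32,0],[0,0,0],-1],[[0,0,0],[0,0,0],-1],[[0,0,0],[0,0,0],-1]]'
python3 - <<'E'
from h import *
s=readout.get_state();im=vision.get_image("wrist");cv2.imwrite("pics/w16.png",im);c=cam("wrist",s)
pocket(im,c,z=.037);prof(im,c,rs=(95,105,115));to(s,585,-340,260,45)
E
```

```text
clock: 73.03
position: [0.4413, 0.2121, 0.2602]
ee_rot: [0.0, 0.923, 0.385, 0.0]
contact_force: [-0.1, -0.2, 0.5]
width: 0.0851
gripper_force: 0.0
mouth px [286 160] area 1272 bbox [265 138  40  42]
pocket rect [464.1 223.9] [46.9 43.7] 11.0 mean [464.1 224.1] mouth [463.7 221.3]
r 104.1 dir 190.1
lat r=95 [-29, -28, -27, -26, -25, 25, 26, 27, 28, 29]
lat r=105 [-28, -27, -26, -25, 25, 26, 27, 28, 29]
lat r=115 [-29, -28, -27, -26, -25, -24, -23, 23, 24, 25, 26, 27, 28]
rad l=-8 [75, 76, 77, 78, 79, 129, 130, 131, 132, 133, 160, 161, 162, 163, 164]
rad l=0 [76, 77, 78, 79, 80, 129, 130, 131, 132, 133, 161, 162, 163, 164]
rad l=8 [76, 77, 78, 79, 129, 130, 131, 132, 133, 161, 162, 163, 164]
cur yaw 45.3 shift(cur axes) [-2.915e+02  4.904e+02  2.000e-01] turn z 0.05 shift(after turn) [-2.888e+02  4.921e+02  2.000e-01]
```

The sleeve pocket is exactly at the mouth, (464.2, 221.2). Going for the sleeve.

```bash
python3 -m handwheel '[[[-29,52,0],[0,0,0],-1],[[-29,52,0],[0,0,0],-1],[[-29,52,0],[0,0,0],-1],[[-29,52,0],[0,0,0],-1],[[-29,52,0],[0,0,0],-1],[[-29,52,0],[0,0,0],-1],[[-29,52,0],[0,0,0],-1],[[-29,52,0],[0,0,0],-1],[[-29,52,0],[0,0,0],-1],[[-29,52,0],[0,0,0],-1],[[0,0,0],[0,0,0],-1],[[0,0,0],[0,0,0],-1]]'
python3 - <<'E'
from h import *
s=parts();to(s,615,-370,-13,45.3)
E
```

```text
clock: 74.58
position: [0.6066, -0.3606, 0.2587]
ee_rot: [-0.001, 0.923, 0.385, -0.0]
contact_force: [-0.5, 0.7, -1.0]
width: 0.0855
gripper_force: 0.0
sleeve 709 -698 diam 152.8 area 2337.5 bbox (463, 262, 97, 84)
sleeve 616 -370 diam 41.1 area 852.0 bbox (273, 163, 33, 34)
sleeve 417 -159 diam 154.9 area 4672.5 bbox (0, 106, 101, 125)
cur yaw 45.2 shift(cur axes) [ -0.9  13.2 271.7] turn z -0.01 shift(after turn) [ -0.9  13.2 271.7]
```

```bash
python3 -m handwheel '[[[-0.3,6.6,40],[0,0,0],-1],[[-0.3,6.6,40],[0,0,0],-1],[[0,0,40],[0,0,0],-1],[[0,0,40],[0,0,0],-1],[[0,0,40],[0,0,0],-1],[[0,0,30],[0,0,0],-1],[[0,0,22],[0,0,0],-1],[[0,0,13],[0,0,0],-1],[[0,0,6.5],[0,0,0],-1],[[0,0,0],[0,0,0],-1],[[0,0,0],[0,0,0],0],[[0,0,0],[0,0,0],1],[[0,0,0],[0,0,0],1],[[0,0,0],[0,0,0],1],[[0,0,0],[0,0,0],1]]' 70
python3 -m handwheel '[[[0,0,-10],[0,0,0],1],[[0,0,-40],[0,0,0],1],[[0,0,-40],[0,0,0],1],[[0,0,-40],[0,0,0],1],[[0,0,-30],[0,0,0],1],[[0,0,0],[0,0,0],1],[[0,0,0],[0,0,0],1]]'
python3 - <<'E'
from h import *
s=readout.get_state();to(s,464.2,221.2,150,45)
E
```

```text
clock: 76.5
position: [0.6161, -0.3704, -0.0102]
ee_rot: [0.001, 0.923, 0.385, 0.0]
contact_force: [-0.4, 0.4, 5.6]
width: 0.0375
gripper_force: 71.0
clock: 77.38
position: [0.6145, -0.3691, 0.1469]
ee_rot: [-0.001, 0.923, 0.385, -0.001]
contact_force: [-0.5, 0.6, -1.6]
width: 0.0377
gripper_force: 70.5
cur yaw 45.3 shift(cur axes) [ 313.8 -522.1   -1.6] turn z 0.05 shift(after turn) [ 311.1 -523.7   -1.6]
```

```bash
python3 -m handwheel '[[[20,-33,0],[0,0,0],1],[[28.5,-47.5,0],[0,0,0],1],[[28.5,-47.5,0],[0,0,0],1],[[28.5,-47.5,0],[0,0,0],1],[[28.5,-47.5,0],[0,0,0],1],[[28.5,-47.5,0],[0,0,0],1],[[28.5,-47.5,0],[0,0,0],1],[[28.5,-47.5,0],[0,0,0],1],[[28.5,-47.5,0],[0,0,0],1],[[28.5,-47.5,0],[0,0,0],1],[[28.5,-47.5,0],[0,0,0],1],[[8.8,-14.1,20],[0,0,0],1],[[0,0,40],[0,0,0],1],[[0,0,30],[0,0,0],1],[[0,0,0],[0,0,0],1],[[0,0,0],[0,0,0],1]]'
python3 - <<'E'
from h import *
s=readout.get_state();to(s,464.2,221.2,23,45)
E
```

```text
clock: 79.38
position: [0.4653, 0.2204, 0.0587]
ee_rot: [0.0, 0.923, 0.385, -0.0]
contact_force: [0.5, 0.2, -1.5]
width: 0.0376
gripper_force: 70.7
cur yaw 45.3 shift(cur axes) [-0.2 -1.3 35.7] turn z 0.05 shift(after turn) [-0.2 -1.3 35.7]
```

```bash
python3 -m handwheel '[[[0,-0.8,10],[0,0,0],1],[[0,0,10],[0,0,0],1],[[0,0,7],[0,0,0],1],[[0,0,5],[0,0,0],1],[[0,0,3],[0,0,0],1],[[0,0,0],[0,0,0],1]]'
python3 -m handwheel '[[[0,0,0],[0,0,0],0.2],[[0,0,0],[0,0,0],-0.3],[[0,0,0],[0,0,0],-0.3],[[0,0,0],[0,0,0],-0.3],[[0,0,-10],[0,0,0],-0.3],[[0,0,-40],[0,0,0],-0.3],[[0,0,-50],[0,0,0],-1],[[0,0,-60],[0,0,0],-1],[[0,0,-60],[0,0,0],-1],[[0,0,-20],[0,0,0],-1],[[0,0,0],[0,0,0],-1]]'
python3 - <<'E'
from h import *
s=readout.get_state();im=vision.get_image("wrist");cv2.imwrite("pics/w17.png",im);c=cam("wrist",s);p=proj(c,(.4642,.2212,.066)).astype(int);print(p)
k=bright(im,(p[0]-30,p[1]-30,p[0]+30,p[1]+30),lambda q:(q[...,1]<60)&(q[...,2]>150));P=np.array([on(c,u,.066)[:2] for u in k])*1000;print(cv2.minEnclosingCircle(P.astype(np.float32)))
prof(im,c,rs=(95,105,115))
E
```

```text
clock: 80.12
position: [0.4645, 0.221, 0.0235]
ee_rot: [0.0, 0.923, 0.385, -0.0]
contact_force: [0.1, -0.4, -1.5]
width: 0.0376
gripper_force: 70.7
clock: 81.5
position: [0.4655, 0.2214, 0.2662]
ee_rot: [0.0, 0.923, 0.385, 0.003]
contact_force: [1.1, -1.0, -0.5]
width: 0.0855
gripper_force: 0.0
[276 185]
((465.3940734863281, 221.1653594970703), 20.922718048095703)
lat r=95 [-28, -27, -26, -25, 26, 27, 28, 29]
lat r=105 [-29, -28, -27, -26, -25, -24, 26, 27, 28, 29]
lat r=115 [-28, -27, -26, -25, -23, 25, 26, 27, 28]
rad l=-8 [75, 76, 77, 78, 79, 80, 129, 130, 131, 132, 133, 161, 162, 163, 164]
rad l=0 [75, 76, 77, 78, 79, 80, 131, 132, 133, 162, 163, 164]
rad l=8 [76, 77, 78, 79, 80, 132, 133, 161, 162, 163, 164]
```

The sleeve is seated: centre (465.4, 221.2). Final turn of -120° for the shutter: pre-rotate the wrist to yaw 131°.

```bash
python3 -m handwheel '[[[0,0,0],[0,0,-1],-1],[[0,0,0],[0,0,-1],-1],[[0,0,0],[0,0,-1],-1],[[0,0,0],[0,0,-1],-1],[[0,0,0],[0,0,-1],-1],[[0,0,0],[0,0,-1],-1],[[0,0,0],[0,0,-1],-1],[[0,0,0],[0,0,-1],-1],[[0,0,0],[0,0,-1],-1],[[0,0,0],[0,0,-1],-1],[[0,0,0],[0,0,-1],-1],[[0,0,0],[0,0,-1],-1],[[0,0,0],[0,0,-1],-1],[[0,0,0],[0,0,-1],-1],[[0,0,0],[0,0,-0.3],-1],[[0,0,0],[0,0,0],-1]]'
python3 - <<'E'
from h import *
s=readout.get_state();k=AX+60*np.array([np.cos(np.radians(-48.5)),np.sin(np.radians(-48.5))]);print(k);to(s,*k,102,131.2);cor(-48.5,131.2,-5)
E
```

```text
clock: 83.55
position: [0.4641, 0.2208, 0.2626]
ee_rot: [-0.001, 0.414, 0.91, -0.001]
contact_force: [0.3, -1.2, 0.6]
width: 0.0852
gripper_force: 0.0
[606.35720289 197.26265675]
cur yaw 131.0 shift(cur axes) [-111.3   92.2  160.3] turn z -0.03 shift(after turn) [-111.6   91.9  160.3]
co-rot row 0.2 -5.23 turn 0.833
```

```bash
python3 -m handwheel '[[[-37,30.7,0],[0,0,0],-1],[[-37,30.7,0],[0,0,0],-1],[[-37.3,30.7,20],[0,0,0],-1],[[0,0,50],[0,0,0],-1],[[0,0,50],[0,0,0],-1],[[0,0,28],[0,0,0],-1],[[0,0,12.5],[0,0,0],-1],[[0,0,0],[0,0,0],-1],[[0,0,0],[0,0,0],0.2],[[0,0,0],[0,0,0],1],[[0,0,0],[0,0,0],1],[[0,0,0],[0,0,0],1]]' 60
python3 -m handwheel '[[[0.1,-2.1,0],[0,0,0.333],1],[[0.1,-3.1,0],[0,0,0.5],1],[[0.2,-5.23,0],[0,0,0.833],1],[[0.2,-5.23,0],[0,0,0.833],1],[[0.2,-5.23,0],[0,0,0.833],1],[[0.2,-5.23,0],[0,0,0.833],1],[[0.2,-5.23,0],[0,0,0.833],1],[[0.2,-5.23,0],[0,0,0.833],1],[[0.2,-5.23,0],[0,0,0.833],1],[[0.2,-5.23,0],[0,0,0.833],1],[[0.2,-5.23,0],[0,0,0.833],1],[[0.2,-5.23,0],[0,0,0.833],1],[[0.2,-5.23,0],[0,0,0.833],1]]'
python3 - <<'E'
from h import *
s=readout.get_state();d=s["position"][:2]*1000-AX;print("r",np.hypot(*d),"dir",np.degrees(np.arctan2(d[1],d[0])),s["contact_force"])
E
```

```text
clock: 85.05
position: [0.6072, 0.1975, 0.104]
ee_rot: [0.0, 0.414, 0.91, -0.0]
contact_force: [-0.7, -0.1, 1.4]
width: 0.0156
gripper_force: 58.4
clock: 86.68
position: [0.5496, 0.1858, 0.104]
ee_rot: [0.001, 0.815, 0.58, 0.001]
contact_force: [1.2, -1.2, 3.3]
width: 0.0155
gripper_force: 58.7
r 58.91988859772019 dir -106.77977053139327 [ 1.2247188  -1.1971128   3.33465973]
```

```bash
python3 -m handwheel '[[[0.2,-5.23,0],[0,0,0.833],1],[[0.2,-5.23,0],[0,0,0.833],1],[[0.2,-5.23,0],[0,0,0.833],1],[[0.2,-5.23,0],[0,0,0.833],1],[[0.2,-5.23,0],[0,0,0.833],1],[[0.2,-5.23,0],[0,0,0.833],1],[[0.2,-5.23,0],[0,0,0.833],1],[[0.2,-5.23,0],[0,0,0.833],1],[[0.2,-5.23,0],[0,0,0.833],1],[[0.2,-5.23,0],[0,0,0.833],1],[[0.2,-5.23,0],[0,0,0.833],1],[[0.1,-3.1,0],[0,0,0.5],1],[[0.1,-2.1,0],[0,0,0.333],1],[[0,0,0],[0,0,0],1],[[0,0,0],[0,0,0],1]]'
python3 - <<'E'
from h import *
s=readout.get_state();d=s["position"][:2]*1000-AX;print("r",np.hypot(*d),"dir",np.degrees(np.arctan2(d[1],d[0])),s["contact_force"]);k=AX+60*np.array([np.cos(np.radians(-168.5)),np.sin(np.radians(-168.5))]);print(k);to(s,*k,102,11.5)
E
```

```text
clock: 88.55
position: [0.5104, 0.2308, 0.104]
ee_rot: [0.0, 0.995, 0.097, 0.002]
contact_force: [2.9, -1.5, 5.2]
width: 0.0155
gripper_force: 58.9
r 57.38990706958588 dir -168.50472647185225 [ 2.85471613 -1.45986414  5.23499769]
[507.80451772 230.23792393]
cur yaw 11.1 shift(cur axes) [-2.6  0.   2. ] turn z -0.06 shift(after turn) [-2.6  0.   2. ]
```

On target at -168.5°. Release, retreat and check.

```bash
python3 -m handwheel '[[[0,0,0],[0,0,0],-0.3],[[0,0,0],[0,0,0],-1],[[0,0,0],[0,0,0],-1],[[0,0,-20],[0,0,0],-1],[[0,0,-40],[0,0,0],-1],[[0,0,-50],[0,0,0],-1],[[0,0,-50],[0,0,0],-1],[[0,0,-60],[0,0,0],-1],[[0,0,-40],[0,0,0],-1],[[0,0,0],[0,0,0],-1],[[0,0,0],[0,0,0],-1]]'
python3 - <<'E'
from h import *
s=readout.get_state();im=vision.get_image("wrist");c=cam("wrist",s);print(s["position"])
# shutter panel expected ends at top height .078
e=np.array([np.cos(np.radians(191.5)),np.sin(np.radians(191.5))]);t=np.array([-e[1],e[0]])
for l in(-50,0,50):print("shutter exp px",proj(c,np.r_[(AX+148*e+l*t)/1000,.078]))
for k,n in((1,"stone"),(2,"jam"),(4,"sleeve")):
    a=np.radians(191.5+60*k);print(n,proj(c,np.r_[(AX+105*np.array([np.cos(a),np.sin(a)]))/1000,.068]))
print("knob",proj(c,np.r_[(AX+60*e)/1000,.148]))
cv2.imwrite("pics/w18.png",im)
E
```

```text
clock: 89.92
position: [0.5081, 0.2308, 0.362]
ee_rot: [0.0, 0.995, 0.097, -0.001]
contact_force: [0.0, 0.5, -0.3]
width: 0.0855
gripper_force: 0.0
[0.50812113 0.23083347 0.36198665]
shutter exp px [242.77986205 232.37590053]
shutter exp px [278.0520561  232.22448728]
shutter exp px [313.33400439 232.07303216]
stone [344.59536372 163.39992024]
jam [349.15685745  80.41651974]
sleeve [205.69359845  81.11752233]
knob [277.8530295  180.73458486]
```

View pics/w18.png

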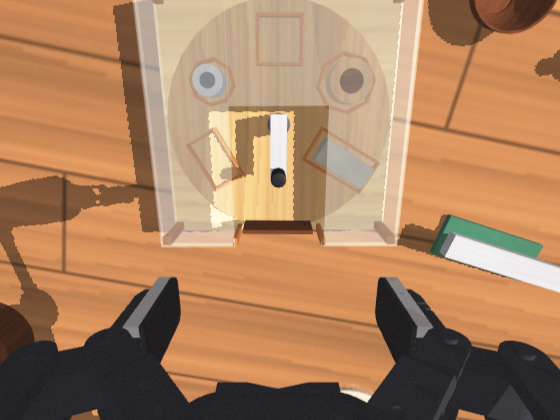

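The view shows the shutter across the opening, (243–313, 228), between the posts at 238 and 320. The stone (345,162), jam (351,82) and sleeve (208,80) are all inside their fences. Handing in.

```bash
python3 -c "
from rig import manip
print(manip.sign_off())"
```

```text
the job is handed in; nothing more can be done
None
```

I handed the job in at about 90 s with the bar dressed in one pass, the stone, jam chuck and sleeve in their pockets (no block or gauge was on the bench), and the shutter closed; the stone went in about 4 mm off the loading point, and no verdict came back.

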